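Load a router base plate on the indexing slide and send it under the routing head

TASK

Lay the brown router base plate flat in the blue carrier of the slide, lowering it rather than dropping it. Then push the carrier by its orange push plate along the rail to the next station (red mark), under the routing head, so that it rests in its detent with the plate on board and does not run past it; last, throw the red clamp lever fully over, away from the robot. Do not knock the clear guard, and leave the grey plate and everything else where it is.

Things in the scene. Friction and masses are not known exactly. Their poses are not given: they have to be found in the camera images.
- brown_plate_center (a point): Brown router base plate, 86 x 66 x 10 mm (x, y, z), with a black round collar (36 mm diameter, 32 mm tall) standing on its middle as the grip; 42 mm tall in all, 0.2 kg, loose. Point: on the collar's axis half-way up, 21 mm above the underside; x along the 86 mm side, z up. Its two ends are alike.
- grey_plate_center (a point): The same plate in grey, to be left alone; either plate may lie at either place left of the slide. Point and axes as for the brown one.
- nest (a point): Centre of the floor of the blue carrier's open tray, where the plate goes, 40 mm above the table. Tray 100 mm long (x) and 74 mm wide (y), with aluminium walls 8 mm high at front and sides, push plate at the rear. x = direction of travel (about away from the robot), z up; the plate's long side lies along x, with 7 mm play each way in x, 4 mm in y. Moves with the carrier.
- push_face (a point): Middle of the rear face (towards the robot) of the carrier's orange upright push plate, 60 mm behind the nest centre, 65 mm above the table; plate 104 mm wide, 10 mm thick, from 35 to 80 mm above the table. x = direction of travel: push towards +x. Clear space behind it, but for the rails, 28 mm high.
- carrier (a joint): Travel of the carrier in m, growing along +x of the nest. Starts near 0 (loading place, no detent); next station 0.170 (red mark on the white scale, yellow pointer); a further one, not wanted, 0.250. Spring-ball detents: about 9 N from 15 to 7 mm before the station, then it snaps in and centres itself over the last 5 mm; the same push drives it out beyond. Sliding takes about 1 N; it stays where left.
- guard_edge (a point): Middle of the front lower edge (yellow) of the fixed clear guard, 10 mm thick: 171 mm above the table, 200 mm wide across the rail, reaching 100 mm from here in +x (travel). At the station the push face stands 7 mm beyond (+x of) this edge, so an upright tool fouls it there: over the last 60 mm lean the tool 30 to 40 degrees, fingers forward and down. Before, upright is fine. Head behind: up to 295 mm high.
- clamp (a joint): Red clamp lever right of the slide, angle in rad: 0 leans towards the robot, 0.5 upright, 1.0 fully over, away from the robot. Light friction (about 1 N at the tip); it stays where it is left.
- clamp_tip (a point): Centre of the red ball (26 mm diameter) at the lever's tip, 80 mm from its pivot, which is 34 mm above the table. The lever swings in the upright plane along the nest's x; from 0 to 1.0 rad the ball travels 77 mm in +x. Pushed at the ball or just below, it goes over.
Things that resemble listed ones, but are neither listed nor needed, are in the scene too. Leave any green look-alike of the part that bears brown_plate_center alone.

How it is judged:
On the way, in this order (a step that is already met when the one before it is completed fails the run):
1. the brown plate lies flat in the carrier's tray, let go, with the carrier still in the loading place (x of brown_plate_center in the frame of nest between -0.01 and 0.01 m and y of brown_plate_center in the frame of nest between -0.007 and 0.007 m and z of brown_plate_center in the frame of nest between 0.017 and 0.025 m and angle between brown_plate_center's own z axis and vertical below 0.06 rad and angle between the x axis of brown_plate_center and the x axis of nest, either way round below 0.2 rad and contact force between the fingers and brown_plate below 0.2 N and value of joint carrier below 0.06 m), for 0.2 s.
2. the carrier rests in the detent of the next station with the plate on board (x of brown_plate_center in the frame of nest between -0.01 and 0.01 m and y of brown_plate_center in the frame of nest between -0.007 and 0.007 m and z of brown_plate_center in the frame of nest between 0.017 and 0.025 m and angle between brown_plate_center's own z axis and vertical below 0.06 rad and angle between the x axis of brown_plate_center and the x axis of nest, either way round below 0.2 rad and value of joint carrier between 0.166 and 0.174 m and velocity of joint carrier between -0.01 and 0.01 m/s), for 0.2 s.
3. the clamp lever is thrown fully over (value of joint clamp above 0.85 rad), for 0.2 s.
At the end, for the whole second after the job is handed in: The brown plate lies flat in the carrier's tray (centre within 10 mm along and 7 mm across the rail, aligned within 0.2 rad, tilt under 0.06 rad), let go and at rest; the carrier stands at the station within 4 mm; the clamp lever is over beyond 0.85 rad (x of brown_plate_center in the frame of nest between -0.01 and 0.01 m and y of brown_plate_center in the frame of nest between -0.007 and 0.007 m and z of brown_plate_center in the frame of nest between 0.017 and 0.025 m and angle between brown_plate_center's own z axis and vertical below 0.06 rad and angle between the x axis of brown_plate_center and the x axis of nest, either way round below 0.2 rad and contact force between the fingers and brown_plate below 0.2 N and value of joint carrier between 0.166 and 0.174 m and value of joint clamp above 0.85 rad and linear speed of brown_plate below 0.02 m/s and velocity of joint carrier below 0.01 m/s); the robot touches nothing.
It fails at once if the carrier is pushed past the station (beyond 0.182 m) (value of joint carrier above 0.182 m).
It fails at once if the clear guard is knocked (more than 10 N) (contact force between any of the arm, the fingers and guard above 10 N).
It fails at once if the brown plate is dropped (faster than 0.5 m/s while not held) (linear speed of brown_plate above 0.5 m/s and contact force between the fingers and brown_plate below 0.1 N).
It fails at once if the grey plate or another bystander is moved (over 20 mm) (distance of any of grey_plate, screwdriver, wrench, offcut, glue, pot, guide_ring from where it was at the start of the episode above 0.02 m).
It also fails if it takes over 70 s, if anything falls off the work surface, if the arm or the gripper's body presses on something with over 40 N, if the wrist force passes 120 N, or if a joint passes its speed limit or range.

ROBOT

A 7-joint arm with a two-finger parallel gripper is mounted at the origin on the work surface. World frame = base frame: x ahead of the robot, y to its left, z up, the work surface at z = 0. Lengths are in m, angles in rad, forces in N, time in s.
With the tool pointing down it reaches from about 0.4 to 0.75 m from the base axis. Payload 19.5 kg.
Tool frame: the origin (TCP) lies midway between the tips of the shut fingers; the grasp point (between the pads) lies 19 mm behind it (tcp_to_grasp is the distance from the TCP to the grasp point, in m); z points along the fingers, y is the direction in which the jaws open and shut (so a half turn about z gives the same grasp; the last joint's range is limited). The gripper opens to 85 mm and grips with 20 to 120 N. Pads are 22 mm wide; open, the fingers measure 114 mm over their backs; the gripper's body (76 mm by 85 mm) begins 54 mm behind the grasp point. The pads swing forward as they close: fully open they stand 13 mm farther back than shut.
Start: joints at [-1.366, 0.707, -0.028, 1.485, 0.022, 0.951, -0.075], TCP at [0.14, 0.558, 0.231] pointing down, gripper open.
Joint ranges: [-2.71, 2.71], [-0.32, 2.16], [-1.57, 1.52], [0, 2.45], [-1.46, 4.6], [0, 2.02], [-2.83, 2.83]. Speed limits (rad/s): [1.89, 1.89, 2.57, 2.57, 3.01, 3.01, 3.01].

INTERFACE

Orientations are given as a unit quaternion [w, x, y, z].
In Python, from rig import observe, capture, sign_off, look_for, regions_of, tcp_to_grasp gives the robot as it stands. The module is installed in compiled form; this text tells all that it offers.
- The arm moves only by the tool move_arm, never from a script. Its argument "moves" is one flat list of numbers, 7 for each row, row after row: the turn, a rotation vector about the tool's x, y, z in units of 8 degrees (1.0 is 8 degrees), then the shift along the tool's x, y, z in units of 40 mm (1.0 is 40 mm), then the opening, from 0 (shut) to 1 (fully open). A call has 1 to 12 rows; each row shifts and turns the commanded pose from where the row before left it, along the tool's axes as they then stand; what a row does not reach is not made up. A row lasts 1/8 s, in which the tool goes at most 62.5 mm and 10.7 degrees, less where a joint would pass 70% of its speed; a pose out of reach is approached as far as the arm can. A call is refused whole if a number of a shift passes 1 or a number of a turn 1, either way. A call with a gripper value outside its range is refused whole. The fingers move at their own pace and stop on an object; "grip_force" is the grip in N (left out, the last holds). Time passes only in rows, so rows that do not move let the fingers close. It gives the time, the measured TCP pose, the force and the opening at its end, in the units of the state.
- observe(): the state, without advancing time (a new reading comes with each control period).
- capture(name): name is "scene" or "top" or "wrist"; returns a dict with "pixels" (420x560x3 uint8, red, green, blue), "intrinsics" (3x3 intrinsics, pixels), "dist" ([k1, k2, p1, p2, k3] as OpenCV has them; the pictures are not rectified), "rvec" (rotation vector, rad) and "tvec" (3), from world to camera coordinates, as OpenCV has them; the wrist camera has in their place "hand_eye" (4x4, takes a point from camera to tool coordinates, whose origin is the TCP and whose axes are the flange's). Camera axes: x right, y down, z forward; pixel columns grow to the right and rows downward; lengths in m; the calibration is good to about 2 mm. A picture is of the moment at which its call begins: read the wrist's pose just before it. There is no depth.
- sign_off(): hands the job in, once; it reports no verdict.
Trained networks look in the newest picture that a camera, given by its name, has taken for a name from the list of things; names that differ only in an ending like _2 or _b are one class to them, and where a whole thing is asked for, a point or a joint stands for the part that bears it (a point fixed in the world has none). Each returns a list of dicts, best first, with "conf" (0 to 1); they miss things now and then, are a little off and sometimes report something else, mostly with a low value. They report only what shows in the picture. A call takes as long as a camera call. They do not tell look-alikes from the thing itself.
- look_for(camera, thing): "position" ([x, y, z] in m, in the coordinates of the camera as it stood for that picture, good to about 4 mm: the middle of the surface that is visible of it).
- regions_of(camera, thing): "mask" (420x560 bool, what is visible of it).
The state is a dict: "clock": time; "joint_pos": joint angles; "dq": joint speeds; "effort": joint torques, N m; "tcp_pos": TCP position; "orientation": TCP orientation; "force": force on the tool from outside, world axes, zero at the start; "wrist_torque": the same for the moment, N m; "width": finger opening in m.
Only numpy, scipy, OpenCV 4.12 (cv2) and the standard library are available. Lean on these libraries where they do the work, as an engineer would, in place of code of your own. Each camera call takes 0.05 s, during which the arm holds its last target. There are 200 camera calls.

## Working session

There is one attempt and no reset: what is moved stays moved. The work goes in short steps, Python scripts to look and compute and a tool call to move; the robot and the scene stay as the last step left them, time stands still between calls to the robot, and variables do not carry over. Pictures are saved under pics/ and viewed, about 8 in all and at most 12, crops included, and the job is handed in when it is done.

Besides the shell and the picture viewer there is one more tool, called after "Call:" in YAML: its name, and indented under it one key for each argument. move_arm: Moves the arm, as the interface text tells. Its arguments: {"type":"object","properties":{"moves":{"type":"array","items":{"type":"number"}},"grip_force":{"type":"number"}},"required":["moves"]}

```bash
mkdir -p pics; cat > h.py <<'E'
import numpy as np, cv2
from scipy.spatial.transform import Rotation as R
from rig import *
def snap(cam,name=None):
    s=observe(); c=capture(cam)
    if name: cv2.imwrite('pics/'+name+'.png',c['pixels'][:,:,::-1])
    if 'hand_eye' in c:
        q=s['orientation']; T=np.eye(4); T[:3,:3]=R.from_quat([q[1],q[2],q[3],q[0]]).as_matrix(); T[:3,3]=s['tcp_pos']
        W=T@np.array(c['hand_eye'])
    else:
        Rm=cv2.Rodrigues(np.array(c['rvec'],float))[0]; W=np.eye(4); W[:3,:3]=Rm.T; W[:3,3]=-Rm.T@np.array(c['tvec']).ravel()
    c['W']=W; return c
def ray(c,px,z):
    "world point on plane z at pixels"
    p=cv2.undistortPoints(np.array(px,float).reshape(-1,1,2),np.array(c['intrinsics']),np.array(c['dist'])).reshape(-1,2)
    d=np.c_[p,np.ones(len(p))]@c['W'][:3,:3].T; o=c['W'][:3,3]
    return o+d*((z-o[2])/d[:,2])[:,None]
def proj(c,P):
    M=np.linalg.inv(c['W']); return cv2.projectPoints(np.array(P,float).reshape(-1,1,3),cv2.Rodrigues(M[:3,:3])[0],M[:3,3],np.array(c['intrinsics']),np.array(c['dist']))[0].reshape(-1,2)
def find(cam,c,t):
    return [(round(d['conf'],2),(c['W'][:3,:3]@d['position']+c['W'][:3,3]).round(4)) for d in look_for(cam,t)]
E
python3 - <<'E'
from h import *
for cam in ['scene','top']:
    c=snap(cam,cam+'1'); print(cam,c['W'][:3,3].round(3))
    for t in ['brown_plate_center','grey_plate_center','nest','push_face','guard_edge','clamp_tip']: print(t,find(cam,c,t)[:3])
print(observe()); print(tcp_to_grasp)
E
```

```text
scene [1.29  0.202 0.683]
brown_plate_center [(0.9, array([0.4957, 0.1693, 0.0102])), (0.85, array([0.3503, 0.1996, 0.0118])), (0.8, array([0.452 , 0.2995, 0.0103]))]
grey_plate_center [(0.89, array([0.5989, 0.3631, 0.013 ]))]
nest [(0.66, array([0.5083, 0.0037, 0.073 ]))]
push_face [(0.69, array([ 0.5097, -0.0015,  0.077 ]))]
guard_edge []
clamp_tip [(0.47, array([ 0.5098, -0.2116,  0.1181]))]
top [0.295 0.102 1.018]
brown_plate_center [(0.87, array([0.3349, 0.193 , 0.0068])), (0.82, array([0.4305, 0.299 , 0.0077])), (0.77, array([0.2928, 0.3398, 0.0082]))]
grey_plate_center [(0.72, array([0.5785, 0.3586, 0.0113]))]
nest [(0.78, array([ 0.5528, -0.0386,  0.0409]))]
push_face [(0.81, array([ 0.5543, -0.0365,  0.0382])), (0.66, array([ 0.4955, -0.2073,  0.1136]))]
guard_edge [(0.85, array([ 0.6484, -0.0497,  0.0379]))]
clamp_tip [(0.69, array([ 0.5545, -0.0367,  0.0414]))]
{'clock': 0.7, 'joint_pos': array([-1.36567547,  0.70645716, -0.02760506,  1.48466531,  0.02198518,
        0.9508925 , -0.07552107]), 'dq': array([-3.71155721e-04, -2.44687304e-04,  2.35976169e-03,  1.27992061e-03,
       -5.17244723e-05,  3.25219468e-03, -2.21264062e-04]), 'effort': array([ 3.90763043e-04, -8.82904744e+01,  1.23466227e+00, -2.36365628e+01,
        1.71177776e-02,  1.70164421e-03,  1.03776465e-06]), 'tcp_pos': array([0.14046532, 0.5575257 , 0.23127714]), 'orientation': array([-1.57630985e-05,  1.23119556e-01,  9.92391844e-01, -5.90737006e-05]), 'force': array([ 0.5601309 , -0.20083519,  0.31038974]), 'wrist_torque': array([ 0.02944728, -0.0414008 , -0.05336727]), 'width': 0.08580032397660092}
0.0187
```

View pics/scene1.png

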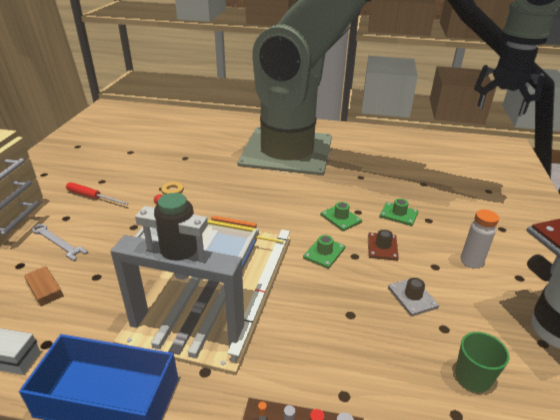

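View pics/top1.png

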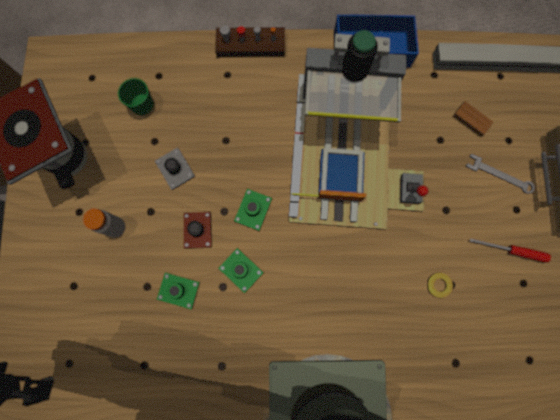

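The scene picture shows the green look-alikes at (342,215), (400,211) and (325,250), the brown plate at (383,244) and the grey one at (414,294). In the top picture brown is at (197,229), green at (253,210), (241,270) and (178,291), and grey at (174,169). Only (197,229) is brown with a black collar. The tray is at (343,170), the orange push plate at (343,196), the lever ball at (423,190) and the yellow guard edge at about (352,118).

```bash
python3 - <<'E'
from h import *
c=snap('top'); im=c['pixels']; hsv=cv2.cvtColor(im,cv2.COLOR_RGB2HSV)
a=cv2.resize(im[190:270,155:235],(380,380),interpolation=cv2.INTER_CUBIC); b=cv2.resize(im[100:235,285:435],(422,380),interpolation=cv2.INTER_CUBIC)
cv2.imwrite('pics/crop.png',np.hstack([a,b])[:,:,::-1])
def rect(m,z,n):
    ys,xs=np.nonzero(m); 
    P=ray(c,np.c_[xs,ys],z)[:,:2].astype(np.float32)
    r=cv2.minAreaRect(P); print(n,len(xs),np.round(r[0],4),np.round(r[1],4),round(r[2],1),'med',np.median(P,0))
def sel(x0,x1,y0,y1,f):
    m=np.zeros(im.shape[:2],bool); m[y0:y1,x0:x1]=f[y0:y1,x0:x1]
    n,l,s,_=cv2.connectedComponentsWithStats(m.astype(np.uint8)); k=1+s[1:,4].argmax(); return l==k
H,S,V=[hsv[...,i].astype(int) for i in range(3)]
for p in [(188,220),(190,240),(343,196),(343,170),(423,190),(352,118)]: print(p,hsv[p[1],p[0]])
g=(V<60)
rect(sel(175,220,205,255,((H<8)|(H>172))&(S>90)),.01,'brown')
rect(sel(180,215,212,245,V<55),.042,'collar')
rect(sel(310,375,185,202,(H<14)&(S>170)&(V>110)),.08,'orange')
rect(sel(315,372,145,195,(H>95)&(H<125)&(S>90)),.04,'blue')
rect(sel(412,432,180,200,((H<6)|(H>174))&(S>150)),.08,'ball')
rect(sel(300,405,95,125,(H>22)&(H<35)&(S>150)),.171,'yellow')
E
```

```text
(188, 220) [  4 170  93]
(190, 240) [  5 153 100]
(343, 196) [ 11 159  85]
(343, 170) [107 169  98]
(423, 190) [  2 205 142]
(352, 118) [ 24 148  74]
brown 530 [0.4334 0.3017] [0.0825 0.0624] 1.9 med [0.4276122  0.29786938]
collar 152 [0.4317 0.3   ] [0.0374 0.0349] 89.7 med [0.42828727 0.29584125]
orange 5 [ 0.5067 -0.031 ] [0.009 0.   ] 89.6 med [ 0.5066992  -0.03101365]
blue 1048 [ 0.5644 -0.0429] [0.0694 0.0876] 85.6 med [ 0.56403005 -0.04241464]
ball 87 [ 0.5091 -0.2175] [0.0233 0.0209] 89.7 med [ 0.51018727 -0.21735732]
yellow 279 [ 0.6488 -0.0496] [0.1861 0.0085] 85.3 med [ 0.64792675 -0.04713763]
```

View pics/crop.png

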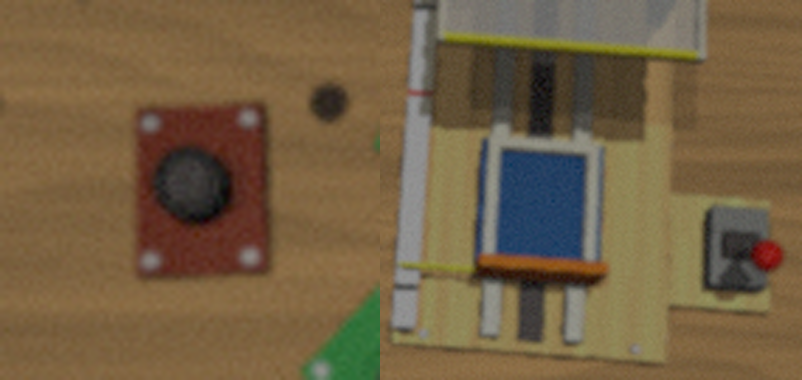

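The crop confirms the plate: brown-red with a black collar, long side about along world x, yaw about 2°. The slide is yawed about -4.5°. I'm moving over the brown plate now.

Call:
move_arm:
  moves: [0,0,-1,0,0,0,1,0,0,-1,0,0,0,1,0,0,0,-0.88,-0.84,0,1,0,0,0,-0.88,-0.84,0,1,0,0,0,-0.88,-0.84,0,1,0,0,0,-0.88,-0.84,0,1,0,0,0,-0.88,-0.84,0,1,0,0,0,-0.88,-0.84,0,1,0,0,0,-0.88,-0.84,0,1,0,0,0,-0.88,-0.84,0,1,0,0,0,0,0,0,1,0,0,0,0,0,0,1]

```text
clock: 2.25
tcp_pos: [0.4302, 0.2985, 0.2313]
orientation: [-0.0, -0.016, 1.0, 0.0]
force: [0.1, 0.7, -0.7]
width: 0.0853
```

```bash
python3 - <<'E'
from h import *
c=snap('wrist','w1'); print(np.array(c['hand_eye']).round(3)); print(find('wrist',c,'brown_plate_center'))
H,S,V=[x.astype(int) for x in cv2.split(cv2.cvtColor(c['pixels'],cv2.COLOR_RGB2HSV))]
m=(((H<8)|(H>172))&(S>110)&(V>40)).astype(np.uint8)
n,l,s,_=cv2.connectedComponentsWithStats(m)
for k in range(1,n):
    if s[k,4]>400:
        ys,xs=np.nonzero(l==k); P=ray(c,np.c_[xs,ys],.01)[:,:2].astype(np.float32); print(s[k],cv2.minAreaRect(P))
print(proj(c,[[.4317,.3,.042]]))
o=observe(); print(o['tcp_pos'],o['orientation'])
E
```

```text
[[ 0.    -0.948 -0.319  0.082]
 [ 1.    -0.     0.001  0.001]
 [-0.001 -0.319  0.948 -0.141]
 [ 0.     0.     0.     1.   ]]
[(0.8, array([0.4278, 0.3049, 0.0121])), (0.8, array([0.3407, 0.2065, 0.0112])), (0.6, array([0.4713, 0.1808, 0.0095]))]
[ 259  140   64   80 3075] ((0.43306127190589905, 0.30412617325782776), (0.08506707102060318, 0.0648069754242897), 2.382011890411377)
[[286.77152578 186.90909417]]
[0.42989354 0.29889672 0.23134935] [-1.13529874e-04 -1.69645242e-02  9.99856078e-01  1.27010610e-04]
```

View pics/w1.png

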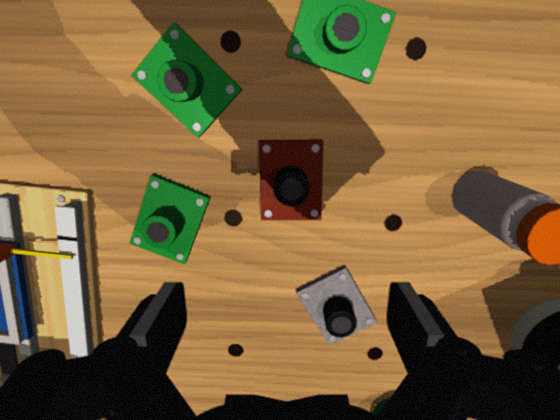

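The wrist picture shows the brown plate at (291,180) with its collar at (291,185), the greens at (187,80), (346,28) and (170,222), and grey at (337,305). The plate centre is at about (0.433, 0.3035) with yaw 2.4°. I'm lowering and gripping.

Call:
move_arm:
  moves: [0,0,0,-0.08,0.12,0.9,1,0,0,0,0,0,0.95,1,0,0,0,0,0,0.95,1,0,0,0,0,0,0.95,1,0,0,0,0,0,0.95,1,0,0,0,0,0,0.85,1,0,0,0,0,0,0,1,0,0,0,0,0,0,0,0,0,0,0,0,0,0,0,0,0,0,0,0,0,0,0,0,0,0,0,0]
  grip_force: 40

```text
clock: 3.72
tcp_pos: [0.434, 0.3032, 0.0104]
orientation: [0.001, -0.016, 1.0, 0.0]
force: [-2.2, -1.3, 13.7]
width: 0.0351
```

Call:
move_arm:
  moves: [0,0,0,0,0,-0.3,0,0,0,0,0,0,-1,0,0,0,0,0,0,-1,0,0,0,0,0,0,-1,0,0,0,0,0,0,-1,0,0,0,0.85,0,0,-0.7,0]

```text
clock: 4.47
tcp_pos: [0.4337, 0.3027, 0.2118]
orientation: [0.0, 0.044, 0.999, 0.001]
force: [0.2, -0.5, -2.9]
width: 0.0351
```

Call:
move_arm:
  moves: [0,0,0,-0.2,-0.6,0,0,0,0,0,-0.23,-0.93,0,0,0,0,0,-0.23,-0.93,0,0,0,0,0,-0.23,-0.93,0,0,0,0,0,-0.23,-0.93,0,0,0,0,0,-0.23,-0.93,0,0,0,0,0,-0.23,-0.93,0,0,0,0,0,-0.23,-0.93,0,0,0,0,0,-0.23,-0.93,0,0,0,0,0,-0.1,-0.4,0,0,0,0,0,0,0,0,0,0,0,0,0,0,0,0]

```text
clock: 5.98
tcp_pos: [0.4898, -0.0396, 0.2096]
orientation: [0.0, 0.042, 0.999, 0.0]
force: [0.9, 0.6, -2.8]
width: 0.0353
```

```bash
python3 - <<'E'
from h import *
c=snap('wrist','w2'); np.savez('w2.npz',W=c['W'],pixels=c['pixels'],intrinsics=c['intrinsics'],dist=c['dist'])
H,S,V=[x.astype(int) for x in cv2.split(cv2.cvtColor(c['pixels'],cv2.COLOR_RGB2HSV))]
def rects(m,z,n):
    N,l,s,_=cv2.connectedComponentsWithStats(m.astype(np.uint8))
    for k in range(1,N):
        if s[k,4]>400:
            ys,xs=np.nonzero(l==k); P=ray(c,np.c_[xs,ys],z)[:,:2].astype(np.float32); r=cv2.minAreaRect(P);print(n,s[k],np.round(r[0],4),np.round(r[1],4),round(r[2],1))
rects((H>95)&(H<125)&(S>100)&(V>30),.04,'blue')
rects((H>6)&(H<16)&(S>190)&(V>60),.08,'orange')
rects(((H<8)|(H>172))&(S>120)&(V>40),.1,'brown')
o=observe(); print(o['tcp_pos'],o['orientation'],o['width'])
E
```

```text
brown [ 210  191  153   89 9166] [ 0.5103 -0.0406] [0.1132 0.0721] 85.6
brown [  48  234   39   33 1002] [ 0.507  -0.2133] [0.0254 0.0332] 35.8
[ 0.48979984 -0.03958088  0.20953819] [4.35668973e-05 4.22972614e-02 9.99105056e-01 1.60934868e-04] 0.03508873413960291
```

View pics/w2.png

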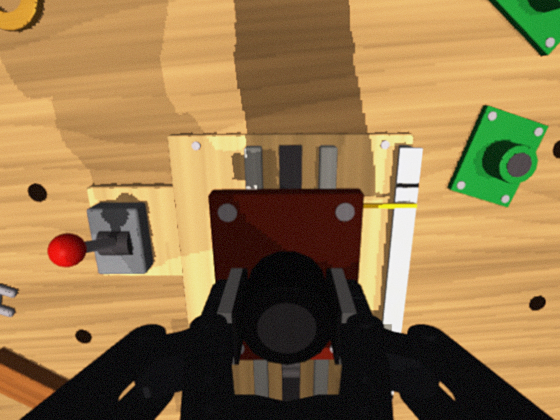

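The plate hides the tray: the held plate is at (287,275), the ball at (67,250) and the yellow pointer at (390,206). I'm stepping aside for one clear look.

Call:
move_arm:
  moves: [0,0,0,-0.35,0.9,-0.1,0,0,0,0,-0.35,0.9,-0.2,0,0,0,0,-0.35,0.9,-0.2,0,0,0,0,0,0.6,0,0,0,0,0,0,0,0,0]

```text
clock: 6.65
tcp_pos: [0.5426, 0.09, 0.2293]
orientation: [-0.0, 0.041, 0.999, 0.0]
force: [0.2, -0.2, -2.0]
width: 0.0351
```

```bash
python3 - <<'E'
from h import *
c=snap('wrist','w3'); np.savez('w3.npz',W=c['W'],pixels=c['pixels'],intrinsics=c['intrinsics'],dist=c['dist'])
H,S,V=[x.astype(int) for x in cv2.split(cv2.cvtColor(c['pixels'],cv2.COLOR_RGB2HSV))]
def rects(m,z,n):
    N,l,s,_=cv2.connectedComponentsWithStats(m.astype(np.uint8))
    for k in range(1,N):
        if s[k,4]>300:
            ys,xs=np.nonzero(l==k); P=ray(c,np.c_[xs,ys],z)[:,:2].astype(np.float32); r=cv2.minAreaRect(P);print(n,s[k],np.round(r[0],4),np.round(r[1],4),round(r[2],1))
rects((H>95)&(H<125)&(S>100)&(V>30),.04,'blue')
rects((H>6)&(H<16)&(S>190)&(V>60),.08,'orange')
o=observe(); print(o['tcp_pos'],o['orientation'],o['width'])
E
```

```text
blue [199 162  14 105 648] [0.5676 0.009 ] [0.0067 0.1086] 85.3
blue [ 112  172   82   87 6185] [ 0.5635 -0.0423] [0.0712 0.0903] 85.3
orange [  71  152  132   19 2218] [ 0.5017 -0.0305] [0.1108 0.015 ] 85.1
[0.54269362 0.08836934 0.2292316 ] [-1.88884240e-04  4.19432059e-02  9.99119978e-01 -2.01189031e-05] 0.03504610287529564
```

View pics/w3.png

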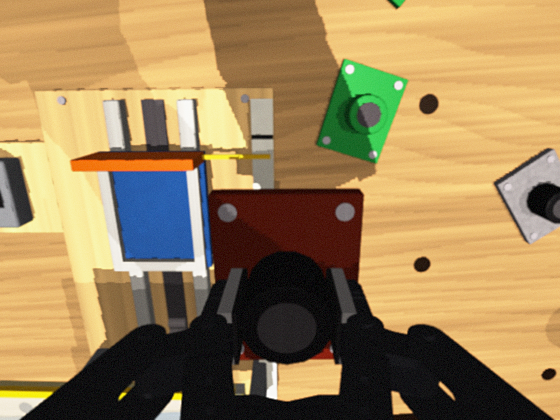

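The tray floor is visible at (153,215), the orange plate at (137,160), the pointer at (235,156) and the held plate at (287,275). Next: the plate's offset in the hand, and then the move to the tray.

```bash
python3 - <<'E'
from h import *
c=dict(np.load('w3.npz')); o=observe(); q=o['orientation']; Rm=R.from_quat([q[1],q[2],q[3],q[0]]).as_matrix(); t=o['tcp_pos']
H,S,V=[x.astype(int) for x in cv2.split(cv2.cvtColor(c['pixels'],cv2.COLOR_RGB2HSV))]
m=((H<8)|(H>172))&(S>120)&(V>40)
e=[];
for col in range(225,350,5):
    r=np.nonzero(m[:,col])[0]; r=r[(r>170)]; e.append((col,r[0]))
L=[(np.nonzero(m[row,150:400])[0][[0,-1]]+150) for row in range(205,250,5)]
P=(ray(c,e,t[2]-.0004)-t)@Rm
print('rear edge tool x',P[:,0].mean(),'slope deg',np.degrees(np.polyfit(P[:,1],P[:,0],1)[0]))
for k in (0,1):
    Q=(ray(c,[(l[k],row) for l,row in zip(L,range(205,250,5))],t[2]-.0004)-t)@Rm; print('side y',Q[:,1].mean(),np.degrees(np.polyfit(Q[:,0],Q[:,1],1)[0]))
n=np.array([.5585,-.0412,0]); d=(n-t)@Rm; print('nest in tool units',d/.04, 'tool yaw', np.degrees(np.arctan2(-Rm[1,0],-Rm[0,0])))
E
```

```text
rear edge tool x 0.044588485633490965 slope deg 0.565155658231742
side y -0.030042470123253937 -0.4782409687799976
side y 0.03371626094244226 0.41016326510617357
nest in tool units [-0.66741109 -3.19439586  5.73071878] tool yaw -4.807748407324489
```

Call:
move_arm:
  moves: [0,0,0,-0.18,-0.8,0,0,0,0,0,-0.18,-0.8,0,0,0,0,0,-0.18,-0.8,0,0,0,0,0,-0.165,-0.815,0,0,0,0,0,0,0,0.6,0,0,0,0,0,0,0.9,0,0,0,0,0,0,0.9,0,0,0,0,0,0,0.9,0,0,0,0,0,0,0.6,0,0,0,0,0,0,0.2,0,0,0,0,0,0,0,0,0,0,0,0,0,0,0]

```text
clock: 8.2
tcp_pos: [0.5605, -0.0436, 0.0663]
orientation: [0.001, 0.043, 0.999, -0.0]
force: [-0.1, -0.6, -2.3]
width: 0.0348
```

```bash
python3 - <<'E'
from h import *
o=observe(); print(o['tcp_pos'],o['orientation'],o['force'])
c=snap('wrist'); w=c['pixels'][120:400,130:440]
s=snap('top'); t=s['pixels'][120:220,290:430]
cv2.imwrite('pics/pl.png',np.hstack([cv2.resize(w,(420,380)),cv2.resize(t,(380,380),interpolation=cv2.INTER_CUBIC)])[:,:,::-1])
E
```

```text
[ 0.56054476 -0.04358944  0.06633801] [ 6.87947922e-04  4.32050777e-02  9.99065986e-01 -6.28339627e-05] [-0.05184373 -0.56989397 -2.30427063]
```

View pics/pl.png

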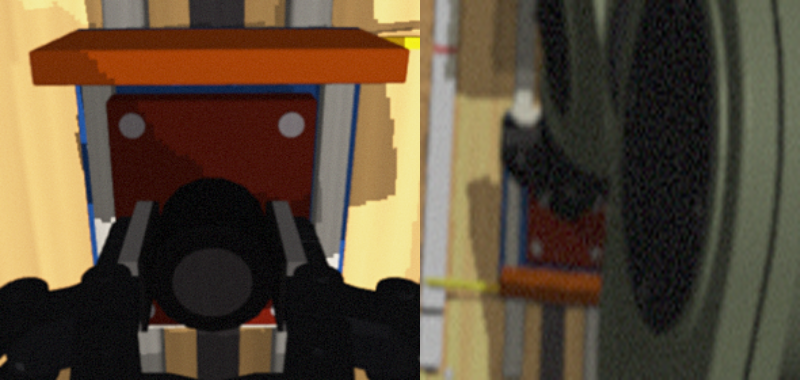

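The plate (left edge at 110, right at 317 in the crop) sits about 1.6 mm towards -y between the walls (visible 80–108 and 318–357). I'm correcting that and lowering slowly.

Call:
move_arm:
  moves: [0,0,0,0,0.04,0,0,0,0,0,0,0,0.08,0,0,0,0,0,0,0.08,0,0,0,0,0,0,0.08,0,0,0,0,0,0,0.06,0,0,0,0,0,0,0.06,0,0,0,0,0,0,0,0]

```text
clock: 9.18
tcp_pos: [0.5602, -0.0419, 0.0508]
orientation: [-0.0, 0.043, 0.999, -0.0]
force: [0.6, 0.5, -2.3]
width: 0.0349
```

Call:
move_arm:
  moves: [0,0,0,0,0,0.03,0,0,0,0,0,0,0.03,0,0,0,0,0,0,0,0]

```text
clock: 9.55
tcp_pos: [0.562, -0.042, 0.0503]
orientation: [0.002, 0.043, 0.999, -0.0]
force: [0.1, -0.8, 26.8]
width: 0.0348
```

Call:
move_arm:
  moves: [0,0,0,0,0,-0.04,0,0,0,0,0,0,0,0,0,0,0,0,0,-0.02,0.6,0,0,0,0,0,-0.05,1,0,0,0,0,0,0,1,0,0,0,0,0,0,1,0,0,0,0,0,-0.5,1,0,0,0,0,0,-0.8,1,0,0,0,0,0,-1,1,0,0,0,0,0,-1,1,0,0,0,0,0,0,1]

```text
clock: 10.92
tcp_pos: [0.5612, -0.0419, 0.1873]
orientation: [0.002, 0.043, 0.999, -0.0]
force: [0.2, 0.6, -0.6]
width: 0.0854
```

```bash
python3 - <<'E'
from h import *
o=observe(); print(o['tcp_pos'],o['orientation'],o['force'],o['width'])
c=snap('wrist','w5')
H,S,V=[x.astype(int) for x in cv2.split(cv2.cvtColor(c['pixels'],cv2.COLOR_RGB2HSV))]
def rects(m,z,n):
    N,l,s,_=cv2.connectedComponentsWithStats(m.astype(np.uint8))
    for k in range(1,N):
        if s[k,4]>300:
            ys,xs=np.nonzero(l==k); P=ray(c,np.c_[xs,ys],z)[:,:2].astype(np.float32); r=cv2.minAreaRect(P);print(n,s[k],np.round(r[0],4),np.round(r[1],4),round(r[2],1))
rects(((H<6)|(H>172))&(S>120)&(V>40),.05,'brown')
rects((H>6)&(H<16)&(S>190)&(V>60),.08,'orange')
E
```

```text
[ 0.56123495 -0.04192401  0.18726893] [ 2.06166420e-03  4.32351058e-02  9.99062798e-01 -3.37280720e-05] [ 0.23185003  0.57051943 -0.62672664] 0.08540136154020891
brown [   0  141   44   40 1389] [ 0.5105 -0.2503] [0.0348 0.033 ] 70.6
brown [ 245  146   82  100 3390] [ 0.5592 -0.041 ] [0.0645 0.0843] 85.5
orange [ 212  123  150   19 2528] [ 0.5038 -0.0359] [0.1025 0.0122] 85.1
orange [  0 342  30  35 404] [ 0.6754 -0.2997] [0.0254 0.0365] 39.1
```

View pics/w5.png

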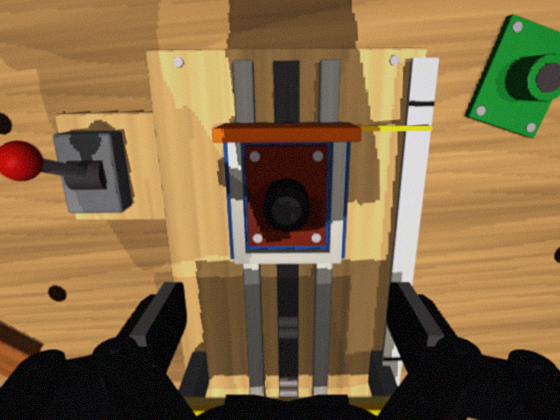

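The plate is seated in the tray at (286,195) with blue margin all round, measured centre (0.559,-0.041). Now I back off along the rail, shut the fingers and lean the tool 36°.

Call:
move_arm:
  moves: [0,0,0,0.8,0,-0.2,0,0,0,0,0.8,0,0,0,0,0,0,0.8,0,0,0,0,0,0,0.8,0,0,0,0,-0.9,0,0,0,0,0,0,-0.9,0,0,0,0,0,0,-0.9,0,0,0,0,0,0,-0.9,0,0,0,0,0,0,-0.9,0,0,0,0,0,0,0,0,0,0,0]

```text
invalid input at $.moves: expected a multiple of 7 numbers
```

```bash
cat >> h.py <<'E'
def to(p):
    o=observe(); q=o['orientation']; Rm=R.from_quat([q[1],q[2],q[3],q[0]]).as_matrix()
    print('tcp',o['tcp_pos'].round(4),'z axis',Rm[:,2].round(3),'yaxis',Rm[:,1].round(3),'F',o['force'].round(1))
    if p is not None: print('units to',p,((np.array(p)-o['tcp_pos'])@Rm/.04).round(3))
    u=np.array([np.cos(np.radians(-4.7)),np.sin(np.radians(-4.7)),0]); print('10mm fwd',(u*.01@Rm/.04).round(4))
E
python3 - <<'E'
from h import *
print(observe()['joint_pos'].round(2)); to([.455,-.0335,.057])
c=snap('top'); 
# rail pointer / red mark / scale in top view, enlarged
cv2.imwrite('pics/sc.png',cv2.resize(c['pixels'][110:225,282:352],(480,788),interpolation=cv2.INTER_CUBIC)[:600,:,::-1])
E
```

```text
[ 0.12  0.75 -0.2   1.59  0.19  0.82  1.33]
tcp [ 0.5605 -0.0419  0.1856] z axis [ 0.002 -0.    -1.   ] yaxis [ 0.086  0.996 -0.   ] F [-0.7 -0.9 -0.5]
units to [0.455, -0.0335, 0.057] [ 2.651 -0.018  3.21 ]
10mm fwd [-0.25    0.0011  0.0004]
```

Call:
move_arm:
  moves: [0,0,0,0.8,0,-0.2,0,0,0,0,0.8,0,0,0,0,0,0,0.8,0,0,0,0,0,0,0.8,0,0,0,0,-0.9,0,0,0,0,0,0,-0.9,0,0,0,0,0,0,-0.9,0,0,0,0,0,0,-0.9,0,0,0,0,0,0,-0.9,0,0,0,0,0,0,0,0,0,0,0,0]

```text
clock: 12.28
tcp_pos: [0.4689, -0.0321, 0.2823]
orientation: [0.253, 0.042, 0.966, -0.012]
force: [0.3, 1.0, -0.4]
width: 0.0003
```

```bash
python3 - <<'E'
from h import *
print(observe()['joint_pos'].round(2)); to([.455,-.0335,.057])
c=snap('top'); 
cv2.imwrite('pics/sc.png',cv2.resize(c['pixels'][125:215,282:372],(600,600),interpolation=cv2.INTER_CUBIC)[:,:,::-1])
E
```

```text
[-0.15  0.35  0.16  2.29  0.15  0.    1.32]
tcp [ 0.4689 -0.0321  0.2823] z axis [ 0.489 -0.044 -0.871] yaxis [ 0.087  0.996 -0.002] F [ 0.3  1.  -0.4]
units to [0.455, -0.0335, 0.057] [ 3.062 -0.053  4.74 ]
10mm fwd [-0.2178  0.0012  0.1226]
```

View pics/sc.png

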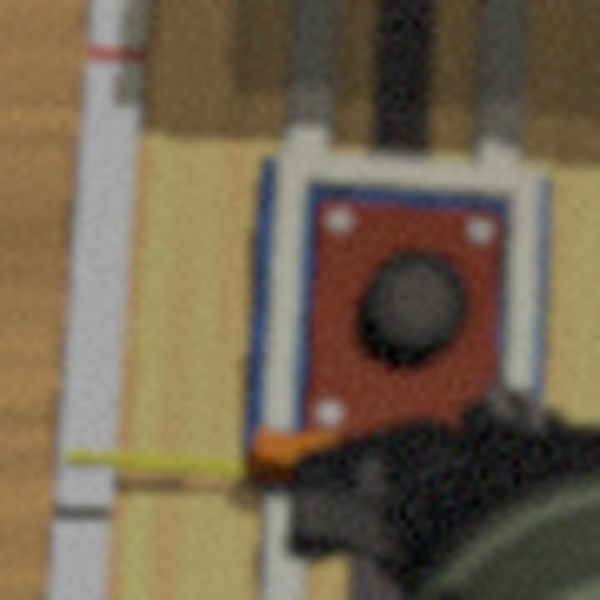

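The top crop shows the pointer tip at (80,458) against the red mark at (110,53), so about 155 mm is left. Joint 6 is at its limit, so I can't lean this close in. I'll push upright for the first ~90 mm, as the task allows, then lean.

Call:
move_arm:
  moves: [0,0.92,0,0,0,0,0,0,0.92,0,0,0,0,0,0,0.91,0,0,0,0,0,0,0.91,0,0,0,0,0,0,0,0,0,0,0,0]

```text
clock: 12.95
tcp_pos: [0.4692, -0.0329, 0.2796]
orientation: [-0.002, 0.044, 0.999, -0.001]
force: [-0.6, 0.4, 0.4]
width: -0.0
```

```bash
python3 - <<'E'
from h import *
print(observe()['joint_pos'].round(2)); to([.455,-.033,.058])
E
```

```text
[ 0.06  0.49 -0.1   1.76  0.06  0.89  1.42]
tcp [ 0.4692 -0.0329  0.2796] z axis [-0.004 -0.002 -1.   ] yaxis [ 0.088  0.996 -0.003] F [-0.6  0.4  0.4]
units to [0.455, -0.033, 0.058] [ 0.33  -0.02   5.542]
10mm fwd [-0.25    0.0016 -0.0011]
```

Call:
move_arm:
  moves: [0,0,0,0.33,-0.02,0,0,0,0,0,0,0,0.95,0,0,0,0,0,0,0.95,0,0,0,0,0,0,0.95,0,0,0,0,0,0,0.95,0,0,0,0,0,0,0.95,0,0,0,0,0,0,0.79,0,0,0,0,0,0,0,0,0,0,0,-0.3,0,0,0,0,0,0,-0.3,0,0,0,0,0,0,-0.1,0,0,0,0,0,0,-0.1,0,0,0]

```text
clock: 14.45
tcp_pos: [0.4873, -0.0353, 0.0606]
orientation: [0.0, 0.044, 0.999, -0.001]
force: [-0.3, -0.1, 0.3]
width: 0.0004
```

Call:
move_arm:
  moves: [0,0,0,-0.1,0,0,0,0,0,0,-0.15,0,0,0,0,0,0,-0.2,0,0,0,0,0,0,-0.25,0,0,0,0,0,0,-0.3,0,0,0,0,0,0,-0.3,0,0,0,0,0,0,-0.3,0,0,0,0,0,0,-0.25,0,0,0,0,0,0,-0.2,0,0,0,0,0,0,-0.1,0,0,0,0,0,0,-0.05,0,0,0,0,0,0,0,0,0,0]

```text
clock: 15.95
tcp_pos: [0.5751, -0.043, 0.06]
orientation: [-0.0, 0.044, 0.999, -0.001]
force: [0.6, -0.5, -0.2]
width: -0.0001
```

```bash
python3 - <<'E'
from h import *
to(None)
c=snap('top'); print(find('top',c,'push_face')[:2])
im=c['pixels']; H,S,V=[x.astype(int) for x in cv2.split(cv2.cvtColor(im,cv2.COLOR_RGB2HSV))]
yl=(H>20)&(H<35)&(S>130)&(V>90); yl[:,:285]=0; yl[:,320:]=0; yl[:125]=0; yl[210:]=0
ys,xs=np.nonzero(yl); print('pointer?',len(xs), [(x,ys[xs==x].mean()) for x in range(296,318,4) if (xs==x).any()])
rd=((H<10)|(H>172))&(S>70); rd[:,:292]=0; rd[:,306:]=0; rd[:110]=0; rd[145:]=0
ys,xs=np.nonzero(rd); print('red',len(xs),xs.mean(),ys.mean())
cv2.imwrite('pics/sc2.png',cv2.resize(im[105:215,275:425],(800,586),interpolation=cv2.INTER_CUBIC)[:,:,::-1])
E
```

```text
tcp [ 0.5751 -0.043   0.06  ] z axis [-0.    -0.002 -1.   ] yaxis [ 0.087  0.996 -0.002] F [ 0.6 -0.5 -0.2]
10mm fwd [-0.25    0.0014 -0.    ]
[(0.72, array([ 0.6495, -0.0028,  0.0413]))]
pointer? 51 [(296, np.float64(158.0)), (300, np.float64(159.0)), (304, np.float64(158.5)), (308, np.float64(159.0)), (312, np.float64(158.5)), (316, np.float64(159.5))]
red 15 298.26666666666665 132.53333333333333
```

View pics/sc2.png

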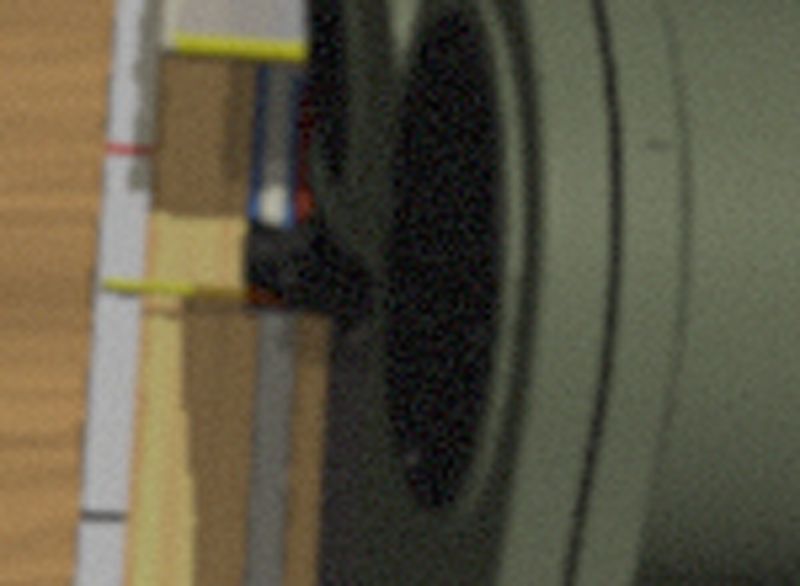

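The carrier has moved about 88 mm: pointer at (130,288), red mark at (127,150), with about 65 mm remaining. I'm backing off, raising slightly and leaning.

Call:
move_arm:
  moves: [0,0,0,0.6,0,0,0,0,0,0,0,0,-1,0,0,-0.9,0,0,0,0,0,0,-0.9,0,0,0,0,0,0,-0.9,0,0,0,0,0,0,-0.9,0,0,0,0,0,0,-0.9,0,0,0,0,0,0,0,0,0,0,0,0]

```text
clock: 17.05
tcp_pos: [0.6187, -0.0444, 0.175]
orientation: [0.238, 0.043, 0.97, -0.013]
force: [-0.7, -0.5, -0.9]
width: -0.0
```

```bash
python3 - <<'E'
from h import *
print(observe()['joint_pos'].round(2)); to([.555,-.042,.056])
E
```

```text
[-0.04  0.72  0.07  1.94 -0.22  0.    1.7 ]
tcp [ 0.6187 -0.0444  0.175 ] z axis [ 0.46  -0.045 -0.887] yaxis [ 0.089  0.996 -0.005] F [-0.7 -0.5 -0.9]
units to [0.555, -0.042, 0.056] [ 2.785 -0.067  1.902]
10mm fwd [-0.2217  0.0017  0.1156]
```

Joint 6 stops at 0 in this wrist configuration, so the lean needs the flipped wrist (joint 5 near π). I'll retreat clear of the guard, stand upright and test a sideways lean to find the way round.

Call:
move_arm:
  moves: [0,0,0,0.43,0,-0.78,0,0,0,0,0.43,0,-0.78,0,0,0,0,0.43,0,-0.78,0,0,0,0,0.43,0,-0.78,0,0,0.85,0,0,0,0,0,0,0.85,0,0,0,0,0,0,0.85,0,0,0,0,0,0,0.85,0,0,0,0,0,0.9,0,0,0,0,0,0,0.9,0,0,0,0,0,0,0,0,0,0,0,0,0]

```text
clock: 18.42
tcp_pos: [0.501, -0.032, 0.2539]
orientation: [-0.007, 0.042, 0.991, -0.129]
force: [-0.0, -0.2, 0.1]
width: 0.0001
```

```bash
python3 - <<'E'
from h import *
print(observe()['joint_pos'].round(2)); to(None)
E
```

```text
[-0.39  0.63  0.44  1.7   0.    0.88  1.46]
tcp [ 0.501  -0.032   0.2539] z axis [-0.025 -0.256 -0.966] yaxis [ 0.082  0.963 -0.257] F [-0.  -0.2  0.1]
10mm fwd [-0.25    0.0006 -0.001 ]
```

```bash
cat > k.py <<'E'
import numpy as np
from scipy.spatial.transform import Rotation as R
from scipy.optimize import least_squares
import itertools
LO=np.array([-2.71,-.32,-1.57,0,-1.46,0,-2.83]);HI=np.array([2.71,2.16,1.52,2.45,4.6,2.02,2.83])
DATA=[([-1.36567547,.70645716,-.02760506,1.48466531,.02198518,.9508925,-.07552107],[.14046532,.5575257,.23127714],[-1.576e-05,.1231196,.9923918,-5.9e-05]),
([.06,.49,-.10,1.76,.06,.89,1.42],[.4692,-.0329,.2796],[-.002,.044,.999,-.001]),
([-.15,.35,.16,2.29,.15,0,1.32],[.4689,-.0321,.2823],[.253,.042,.966,-.012]),
([-.04,.72,.07,1.94,-.22,0,1.7],[.6187,-.0444,.175],[.238,.043,.97,-.013]),
([.12,.75,-.2,1.59,.19,.82,1.33],[.5605,-.0419,.1856],[.0021,.0432,.9991,0]),
([-.39,.63,.44,1.7,0,.88,1.46],[.501,-.032,.2539],[-.007,.042,.991,-.129])]
def rz(a): return R.from_euler('z',a).as_matrix()
def ry(a): return R.from_euler('y',a).as_matrix()
def fk(q,L,s,off):
    p=np.array([0,0,L[0]]); M=rz(s[0]*q[0])@ry(q[1]); p=p+M@[L[4],0,L[1]]
    M=M@rz(s[1]*q[2])@ry(q[3]); 
    p=p+M@[L[5],0,L[2]]
    M=M@rz(s[2]*q[4])@ry(q[5]); p=p+M@[0,0,L[3]]
    return p,M@rz(s[3]*q[6]+off)
def fit():
    best=None
    for s in itertools.product([1,-1],repeat=4):
        for off in (np.pi/2,-np.pi/2,0,np.pi):
            def f(L):
                r=[]
                for q,p,w in DATA:
                    a,M=fk(q,L,s,off); T=R.from_quat([w[1],w[2],w[3],w[0]]).as_matrix(); r+=list(a-p)+list((M-T).ravel()*.2)
                return r
            o=least_squares(f,[.341,.51,.4,.21,0,0])
            if best is None or o.cost<best[0]: best=(o.cost,o.x,s,off,np.array(o.fun))
    return best
E
python3 - <<'E'
from k import *
b=fit(); print(b[0],b[1].round(4),b[2],b[3]); print(np.abs(b[4].reshape(len(DATA),-1)).max(1).round(4))
L,s,off=b[1:4]
def solve(p,lean,q0,yaw=-4.7):
    T=(R.from_euler('z',yaw,degrees=True)*R.from_euler('y',-lean,degrees=True)*R.from_matrix(np.diag([-1,1,-1.]))).as_matrix()
    def f(q):
        a,M=fk(q,L,s,off); return np.r_[a-p,(M-T).ravel()*.3,(q-q0)*2e-4]
    o=least_squares(f,np.clip(q0,LO+.01,HI-.01),bounds=(LO,HI)); a,M=fk(o.x,L,s,off); return o.x,np.linalg.norm(a-p),np.linalg.norm(M-T)
for p in ([.545,-.04,.056],[.65,-.05,.056],[.5,-.032,.25]):
    for q5,q7 in ((0,1.4),(3.14,-1.74)):
        for j3 in (-1,0,1):
            q,e,r=solve(np.array(p),35,np.array([-j3,.6,j3,1.7,q5,.4,q7])); print(p,q.round(2),round(e,4),round(r,3))
E
```

```text
0.0025743685103736054 [ 0.3685  0.5314  0.3137  0.3538 -0.0176  0.0211] (-1, -1, -1, -1) 1.5707963267948966
[0.032  0.0356 0.0243 0.0265 0.0362 0.0072]
[0.545, -0.04, 0.056] [ 0.65  1.54 -1.32  2.4   2.32  1.56 -0.33] 0.0 0.0
[0.545, -0.04, 0.056] [0.06 0.83 0.01 1.94 0.08 0.   1.47] 0.0731 0.35
[0.545, -0.04, 0.056] [0.06 0.83 0.01 1.94 0.06 0.   1.49] 0.0731 0.35
[0.545, -0.04, 0.056] [ 0.27  1.1  -0.35  2.38  2.85  0.97 -1.2 ] 0.0 0.0
[0.545, -0.04, 0.056] [ 0.03  1.07  0.06  2.38  3.18  0.92 -1.64] 0.0 0.0
[0.545, -0.04, 0.056] [-0.2   1.13  0.47  2.38  3.5   1.   -2.08] 0.0 0.0
[0.65, -0.05, 0.056] [0.07 0.94 0.01 1.75 0.08 0.   1.48] 0.0457 0.233
[0.65, -0.05, 0.056] [0.07 0.94 0.01 1.75 0.1  0.   1.46] 0.0457 0.233
[0.65, -0.05, 0.056] [0.07 0.94 0.01 1.75 0.1  0.   1.46] 0.0457 0.233
[0.65, -0.05, 0.056] [ 0.21  1.04 -0.22  2.04  2.86  0.56 -1.21] 0.0 0.0
[0.65, -0.05, 0.056] [ 0.04  1.02  0.05  2.04  3.2   0.53 -1.66] 0.0 0.0
[0.65, -0.05, 0.056] [-0.14  1.06  0.35  2.04  3.56  0.59 -2.13] 0.0 0.0
[0.5, -0.032, 0.25] [ 0.75  0.87 -1.39  2.41  1.86  1.07 -0.35] 0.0 0.0
[0.5, -0.032, 0.25] [0.02 0.4  0.04 2.21 0.12 0.   1.42] 0.0289 0.116
[0.5, -0.032, 0.25] [0.02 0.4  0.04 2.21 0.07 0.   1.47] 0.0289 0.116
[0.5, -0.032, 0.25] [ 0.21  0.49 -0.24  2.38  2.73  0.36 -1.19] 0.0 0.0
[0.5, -0.032, 0.25] [ 0.01  0.48  0.07  2.38  3.19  0.33 -1.65] 0.0 0.0
[0.5, -0.032, 0.25] [-0.21  0.51  0.39  2.38  3.65  0.38 -2.12] 0.0 0.0
```

```bash
cat > sim.py <<'E'
from k import *
b=fit(); L,s,off=b[1:4]
def ik_dls(q,p,T,w=0):
    q=q.copy()
    for _ in range(60):
        a,M=fk(q,L,s,off); e=np.r_[p-a,.3*R.from_matrix(T@M.T).as_rotvec()]
        if np.linalg.norm(e)<1e-4: break
        J=np.zeros((6,7))
        for i in range(7):
            d=q.copy(); d[i]+=1e-5; a2,M2=fk(d,L,s,off); J[:,i]=np.r_[(a2-a),.3*R.from_matrix(M2@M.T).as_rotvec()]/1e-5
        dq=J.T@np.linalg.solve(J@J.T+1e-5*np.eye(6),e)
        q=np.clip(q+np.clip(dq,-.1,.1),LO,HI)
    return q,np.linalg.norm(e)
if __name__=='__main__':
    q0=np.array([-.39,.63,.44,1.7,0,.88,1.46])
    for A,B,C in [([.9]*2,[-.9]*7,[-.9]*4),([.9]*4,[-.9]*7,[-.9]*6),([-.9]*6,[-.9]*7,[.9]*4)]:
        q=q0.copy(); p,T=fk(q,L,s,off); print('---')
        for ph,seq in enumerate((A,B,C)):
            for v in seq:
                # lean in world-ish axes: phase 0/2 about forward axis, 1 about tool y(world y)
                T=(T@R.from_rotvec(np.radians(8)*np.array([v,0,0])).as_matrix()) if ph!=1 else (R.from_euler('y',np.radians(8)*v).as_matrix()@T)
                q,e=ik_dls(q,p,T)
            print(ph,q.round(2),round(e,4),T[:,2].round(2))
E
python3 sim.py
```

```text
---
0 [-0.6   0.74  0.58  1.67  0.15  0.94  1.25] 0.0 [-0.04 -0.48 -0.87]
1 [-1.14  0.98  1.17  2.45  0.13  0.    0.62] 0.1778 [ 0.65 -0.48 -0.59]
2 [-0.53  0.46  0.86  2.45  0.51  0.    0.99] 0.2863 [ 0.77 -0.   -0.63]
---
0 [-0.76  0.88  0.68  1.63  0.25  1.03  1.11] 0.0 [-0.05 -0.68 -0.73]
1 [-1.21  1.18  1.2   2.27  0.22  0.    0.36] 0.0187 [ 0.53 -0.68 -0.5 ]
2 [-0.79  0.46  1.17  2.45  0.66  0.    0.81] 0.3421 [ 0.77 -0.   -0.63]
---
0 [ 0.4   0.66 -0.02  1.7  -0.56  1.01  2.22] 0.0001 [ 0.05  0.48 -0.88]
1 [ 1.34  1.18 -1.34  2.45 -0.43  0.    2.83] 0.1862 [ 0.71  0.48 -0.52]
2 [ 1.21  0.64 -1.52  2.45 -0.76  0.    2.5 ] 0.3656 [ 0.77 -0.   -0.63]
```

```bash
cat > s2.py <<'E'
from sim import *
rv=lambda T,v: T@R.from_rotvec(np.radians(8)*np.array(v)).as_matrix()
for pre in (3.2,3.5,3.7):
  for ny in (18,24,30):
    q=np.array([-.39,.63,.44,1.7,0,.88,1.46]); p,T=fk(q,L,s,off)
    for v in [-.93]*2: T=rv(T,[v,0,0]); q,e=ik_dls(q,p,T)
    for i in range(4): T=rv(T,[0,-pre/4,0]); q,e=ik_dls(q,p,T)
    print('pre',pre,q.round(2),round(e,4))
    for i in range(ny): T=rv(T,[0,0,-.95]); q,e=ik_dls(q,p,T)
    print(' yaw',ny,q.round(2),round(e,4))
    for i in range(2): T=R.from_euler('y',np.radians(-7)).as_matrix()@T; q,e=ik_dls(q,p,T)
    print(' lean',q.round(2),round(e,4),T[:,2].round(2))
E
python3 s2.py
```

```text
pre 3.2 [-0.01  0.44  0.07  2.21 -0.36  0.04  1.89] 0.0
 yaw 18 [ 0.13  0.44 -0.12  2.21  1.09  0.08  2.83] 0.0001
 lean [-0.96  0.51  1.26  2.43  1.13  0.    2.67] 0.3479 [ 0.64 -0.03 -0.77]
pre 3.2 [-0.01  0.44  0.07  2.21 -0.36  0.04  1.89] 0.0
 yaw 24 [ 0.79  0.97 -1.57  2.24  1.55  1.21  2.83] 0.0901
 lean [ 0.69  0.86 -1.32  2.45  2.06  1.11  2.59] 0.0382 [ 0.64 -0.03 -0.77]
pre 3.2 [-0.01  0.44  0.07  2.21 -0.36  0.04  1.89] 0.0
 yaw 30 [ 0.78  0.98 -1.57  2.27  1.58  1.25  2.83] 0.3177
 lean [ 0.26  0.54 -0.34  2.45  2.82  0.6   2.69] 0.03 [ 0.64 -0.03 -0.77]
pre 3.5 [ 0.04  0.44 -0.    2.25 -0.39  0.    1.91] 0.0254
 yaw 18 [-0.12  0.45  0.23  2.25  1.08  0.    2.83] 0.0468
 lean [-0.91  0.66  1.44  2.45  1.15  0.    2.8 ] 0.2696 [ 0.67 -0.04 -0.74]
pre 3.5 [ 0.04  0.44 -0.    2.25 -0.39  0.    1.91] 0.0254
 yaw 24 [ 0.12  0.45 -0.12  2.25  2.19  0.09  2.52] 0.0
 lean [ 0.37  0.6  -0.53  2.45  2.69  0.77  2.01] 0.0661 [ 0.67 -0.04 -0.74]
pre 3.5 [ 0.04  0.44 -0.    2.25 -0.39  0.    1.91] 0.0254
 yaw 30 [ 0.05  0.45 -0.02  2.25  2.67  0.06  2.83] 0.0001
 lean [ 0.23  0.57 -0.29  2.45  2.89  0.72  2.61] 0.0649 [ 0.67 -0.04 -0.74]
pre 3.7 [ 0.07  0.44 -0.05  2.28 -0.4   0.    1.93] 0.0548
 yaw 18 [-0.26  0.46  0.42  2.29  1.07  0.    2.83] 0.0938
 lean [-1.04  0.58  1.38  2.45  1.06  0.    2.72] 0.3786 [ 0.69 -0.04 -0.72]
pre 3.7 [ 0.07  0.44 -0.05  2.28 -0.4   0.    1.93] 0.0548
 yaw 24 [ 0.15  0.45 -0.17  2.29  2.43  0.15  2.28] 0.0
 lean [ 0.3   0.6  -0.42  2.45  2.8   0.82  1.9 ] 0.0885 [ 0.69 -0.04 -0.72]
pre 3.7 [ 0.07  0.44 -0.05  2.28 -0.4   0.    1.93] 0.0548
 yaw 30 [ 0.07  0.45 -0.04  2.28  2.79  0.12  2.71] 0.0
 lean [ 0.18  0.58 -0.22  2.45  2.96  0.79  2.54] 0.0879 [ 0.69 -0.04 -0.72]
```

The model (joint signs fitted) shows what works: lean until joint 6 ≈ 0, yaw about -180° so joint 5 swings to π, lean further, then yaw back. I'm doing that well above everything.

Call:
move_arm:
  moves: [-0.93,0,0,-0.5,0,0,0,-0.93,0,0,0,0,0,0,0,-0.9,0,0,0,0,0,0,-0.9,0,0,0,0,0,0,-0.9,0,0,0,0,0,0,-0.7,0,0,0,0,0,0,0,-1,0,0,0,0,0,0,-1,0,0,0,0,0,0,-1,0,0,0,0,0,0,-1,0,0,0,0]

```text
clock: 19.68
tcp_pos: [0.5208, -0.0364, 0.2548]
orientation: [0.223, -0.227, 0.945, -0.074]
force: [0.4, 0.2, -0.2]
width: -0.0
```

```bash
python3 - <<'E'
from h import *
print(observe()['joint_pos'].round(2)); to(None)
E
```

```text
[-0.08  0.46  0.09  2.15 -0.    0.06  2.04]
tcp [ 0.5208 -0.0364  0.2548] z axis [ 0.454 -0.038 -0.89 ] yaxis [-0.397  0.886 -0.241] F [ 0.4  0.2 -0.2]
10mm fwd [-0.1893 -0.1169  0.114 ]
```

Call:
move_arm:
  moves: [0,0,-1,0,0,0,0,0,0,-1,0,0,0,0,0,0,-1,0,0,0,0,0,0,-1,0,0,0,0,0,0,-1,0,0,0,0,0,0,-1,0,0,0,0,0,0,-1,0,0,0,0,0,0,-1,0,0,0,0,0,0,-1,0,0,0,0,0,0,-1,0,0,0,0,0,0,-1,0,0,0,0]

```text
clock: 21.05
tcp_pos: [0.5208, -0.0364, 0.2548]
orientation: [-0.109, 0.82, -0.522, 0.208]
force: [-0.2, -0.5, 0.5]
width: -0.0003
```

```bash
python3 - <<'E'
from h import *
print(observe()['joint_pos'].round(2)); to(None)
E
```

```text
[ 0.    0.46 -0.04  2.15  0.79  0.09  2.78]
tcp [ 0.5208 -0.0364  0.2548] z axis [ 0.454 -0.038 -0.89 ] yaxis [-0.811 -0.431 -0.395] F [-0.2 -0.5  0.5]
10mm fwd [ 0.1103 -0.1932  0.114 ]
```

Call:
move_arm:
  moves: [0,0,-1,0,0,0,0,0,0,-1,0,0,0,0,0,0,-1,0,0,0,0,0,0,-1,0,0,0,0,0,0,-1,0,0,0,0,0,0,-1,0,0,0,0,0,0,-1,0,0,0,0,0,0,-1,0,0,0,0,0,0,-1,0,0,0,0,0,0,-1,0,0,0,0,0,0,-1,0,0,0,0,0,0,-1,0,0,0,0]

```text
clock: 22.55
tcp_pos: [0.4677, 0.021, 0.1657]
orientation: [0.05, 0.979, 0.026, 0.194]
force: [-0.3, 2.1, -1.0]
width: -0.0002
```

```bash
python3 - <<'E'
from h import *
print(observe()['joint_pos'].round(2)); to(None)
o=observe(); q=o['orientation']; Rm=R.from_quat([q[1],q[2],q[3],q[0]]).as_matrix(); print('lean axis (-side) in tool',(np.array([np.sin(np.radians(-4.7)),-np.cos(np.radians(-4.7)),0])@Rm).round(3))
E
```

```text
[ 0.36  0.82 -1.11  2.34  1.66  0.96  2.82]
tcp [0.4677 0.021  0.1657] z axis [ 0.382 -0.089 -0.92 ] yaxis [ 0.031 -0.994  0.109] F [-0.3  2.1 -1. ]
10mm fwd [0.2287 0.0281 0.097 ]
lean axis (-side) in tool [-0.145  0.988  0.057]
```

Call:
move_arm:
  moves: [-0.1,0.9,0,0,0,-0.5,0,-0.1,0.8,0,0,0,-0.5,0,0,0,1,0,0,0,0,0,0,1,0,0,0,0,0,0,1,0,0,0,0,0,0,1,0,0,0,0,0,0,1,0,0,0,0,0,0,1,0,0,0,0,0,0,1,0,0,0,0]

```text
clock: 23.68
tcp_pos: [0.4749, 0.03, 0.2065]
orientation: [-0.08, 0.857, -0.426, 0.28]
force: [0.4, 0.1, -0.1]
width: -0.0003
```

```bash
python3 - <<'E'
from h import *
print(observe()['joint_pos'].round(2)); to(None)
E
```

```text
[ 0.39  0.94 -1.52  2.45  1.67  1.43  1.69]
tcp [0.4749 0.03   0.2065] z axis [ 0.548 -0.1   -0.83 ] yaxis [-0.684 -0.625 -0.376] F [ 0.4  0.1 -0.1]
10mm fwd [ 0.1358 -0.1577  0.1386]
```

Call:
move_arm:
  moves: [0,0,1,0,0,0,0,0,0,1,0,0,0,0,0,0,1,0,0,0,0,0,0,1,0,0,0,0,0,0,1,0,0,0,0,0,0,1,0,0,0,0,0,0,1,0,0,0,0,0,0,1,0,0,0,0,0,0,1,0,0,0,0,0,0,1,0,0,0,0,0,0,1,0,0,0,0,0,0,1,0,0,0,0]

```text
clock: 25.18
tcp_pos: [0.4749, 0.0299, 0.2065]
orientation: [0.262, -0.257, 0.921, -0.128]
force: [-0.3, -0.1, -0.9]
width: 0.0001
```

```bash
cat >> h.py <<'E'
def turn(lean,yaw=-4.7):
    q=observe()['orientation']; Rm=R.from_quat([q[1],q[2],q[3],q[0]])
    T=R.from_euler('z',yaw,degrees=True)*R.from_euler('y',-lean,degrees=True)*R.from_matrix(np.diag([-1,1,-1.]))
    print('turn units',(np.degrees((Rm.inv()*T).as_rotvec())/8).round(2))
E
python3 - <<'E'
from h import *
print(observe()['joint_pos'].round(2)); to([.555,-.042,.13]); turn(36)
E
```

```text
[ 0.4   0.96 -1.54  2.45  1.66  1.45  0.02]
tcp [0.4749 0.0299 0.2065] z axis [ 0.548 -0.1   -0.83 ] yaxis [-0.407  0.835 -0.37 ] F [-0.3 -0.1 -0.9]
units to [0.555, -0.042, 0.13] [ 0.305 -1.611  2.866]
10mm fwd [-0.171  -0.1185  0.1386]
turn units [-0.29 -0.4   4.61]
```

Call:
move_arm:
  moves: [-0.06,-0.08,0.92,0,0,0,0,-0.06,-0.08,0.92,0,0,0,0,-0.06,-0.08,0.92,0,0,0,0,-0.06,-0.08,0.92,0,0,0,0,-0.06,-0.08,0.92,0,0,0,0]

```text
clock: 25.8
tcp_pos: [0.486, 0.0318, 0.2119]
orientation: [0.304, 0.038, 0.952, -0.013]
force: [-0.3, 0.6, 0.5]
width: -0.0002
```

```bash
python3 - <<'E'
from h import *
print(observe()['joint_pos'].round(2)); to([.55,-.041,.11]); turn(36)
E
```

```text
[ 0.45  0.97 -1.57  2.45  1.72  1.43 -0.59]
tcp [0.486  0.0318 0.2119] z axis [ 0.577 -0.048 -0.815] yaxis [ 0.081  0.997 -0.001] F [-0.3  0.6  0.5]
units to [0.55, -0.041, 0.11] [ 0.058 -1.68   3.088]
10mm fwd [-2.038e-01 -2.000e-04  1.449e-01]
turn units [-0.   -0.07  0.01]
```

Call:
move_arm:
  moves: [0,0,0,0.015,-0.42,0.77,0,0,0,0,0.015,-0.42,0.77,0,0,0,0,0.015,-0.42,0.77,0,0,0,0,0.015,-0.42,0.77,0,0,0,0,0,0,0,0]

```text
clock: 26.42
tcp_pos: [0.5495, -0.0422, 0.1086]
orientation: [0.302, 0.038, 0.952, -0.014]
force: [-0.2, -0.1, 0.2]
width: -0.0002
```

```bash
python3 - <<'E'
from h import *
print(observe()['joint_pos'].round(2)); to([.55,-.041,.054]); turn(36)
E
```

```text
[ 0.61  1.26 -1.41  2.34  2.05  1.42 -0.34]
tcp [ 0.5495 -0.0422  0.1086] z axis [ 0.575 -0.049 -0.817] yaxis [ 0.08   0.997 -0.004] F [-0.2 -0.1  0.2]
units to [0.55, -0.041, 0.054] [0.779 0.036 1.12 ]
10mm fwd [-0.2042 -0.0004  0.1443]
turn units [-0.01 -0.1   0.03]
```

The flip is done: lean 35°, aligned. I'm lowering and pushing to just before the detent.

Call:
move_arm:
  moves: [0,0,0,0.39,0.02,0.56,0,0,0,0,0.39,0.02,0.56,0,0,0,0,-0.2,0,0.142,0,0,0,0,-0.2,0,0.142,0,0,0,0,-0.1,0,0.071,0,0,0,0,-0.14,0,0.1,0,0,0,0,-0.2,0,0.142,0,0,0,0,-0.2,0,0.142,0,0,0,0,-0.2,0,0.142,0,0,0,0,-0.14,0,0.1,0,0,0,0,-0.08,0,0.057,0,0,0,0,0,0,0,0]

```text
clock: 27.92
tcp_pos: [0.622, -0.0438, 0.0554]
orientation: [0.303, 0.036, 0.952, -0.014]
force: [-0.2, 0.1, -0.4]
width: 0.0003
```

```bash
cat >> h.py <<'E'
def pointer():
    c=capture('top'); im=c['pixels']; H,S,V=[x.astype(int) for x in cv2.split(cv2.cvtColor(im,cv2.COLOR_RGB2HSV))]
    m=(H>20)&(H<35)&(S>130)&(V>60); m[:,:285]=0; m[:,304:]=0; m[:110]=0; m[210:]=0
    ys,xs=np.nonzero(m); rd=((H<10)|(H>172))&(S>70); rd[:,:292]=0; rd[:,306:]=0; rd[:110]=0; rd[145:]=0
    yr,xr=np.nonzero(rd); print('pointer',len(xs),np.median(ys) if len(ys) else None,ys.mean() if len(ys) else None,'red',len(yr),yr.mean() if len(yr) else None)
E
python3 - <<'E'
from h import *
print(observe()['joint_pos'].round(2)); to(None); turn(36); pointer()
E
```

```text
[ 0.6   1.37 -1.33  2.1   2.16  1.31 -0.16]
tcp [ 0.622  -0.0438  0.0554] z axis [ 0.577 -0.047 -0.816] yaxis [ 0.076  0.997 -0.004] F [-0.2  0.1 -0.4]
10mm fwd [-0.2039 -0.0014  0.1447]
turn units [ 0.   -0.08  0.05]
pointer 12 141.0 140.58333333333334 red 17 132.47058823529412
```

Call:
move_arm:
  moves: [0,0,0,-0.04,0,0.028,0,0,0,0,-0.04,0,0.028,0,0,0,0,-0.04,0,0.028,0,0,0,0,0,0,0,0]

```text
clock: 28.48
tcp_pos: [0.6279, -0.0443, 0.0555]
orientation: [0.303, 0.036, 0.952, -0.014]
force: [1.2, 0.7, 0.7]
width: -0.0001
```

Call:
move_arm:
  moves: [0,0,0,-0.03,0,0.021,0,0,0,0,-0.03,0,0.021,0,0,0,0,0,0,0,0]

```text
clock: 28.85
tcp_pos: [0.6308, -0.0446, 0.0555]
orientation: [0.303, 0.036, 0.952, -0.014]
force: [0.1, 0.2, 0.0]
width: 0.0003
```

Call:
move_arm:
  moves: [0,0,0,-0.03,0,0.021,0,0,0,0,-0.03,0,0.021,0,0,0,0,0,0,0,0]

```text
clock: 29.22
tcp_pos: [0.6331, -0.0447, 0.0554]
orientation: [0.303, 0.035, 0.952, -0.014]
force: [-11.4, -0.2, 6.2]
width: 0.0002
```

```bash
python3 - <<'E'
from h import *
to(None); pointer()
E
```

```text
tcp [ 0.6331 -0.0447  0.0554] z axis [ 0.576 -0.047 -0.816] yaxis [ 0.075  0.997 -0.004] F [-11.4  -0.2   6.2]
10mm fwd [-0.204  -0.0016  0.1444]
pointer 5 137.0 137.0 red 16 132.5
```

Call:
move_arm:
  moves: [0,0,0,-0.025,0,0.018,0,0,0,0,-0.025,0,0.018,0,0,0,0,-0.025,0,0.018,0,0,0,0,0,0,0,0]

```text
clock: 29.78
tcp_pos: [0.6374, -0.045, 0.0556]
orientation: [0.303, 0.036, 0.952, -0.014]
force: [-0.2, -0.5, -1.3]
width: -0.0001
```

Call:
move_arm:
  moves: [0,0,0,-0.02,0,0.014,0,0,0,0,-0.02,0,0.014,0,0,0,0,0,0,0,0]

```text
clock: 30.15
tcp_pos: [0.6393, -0.0452, 0.0555]
orientation: [0.303, 0.036, 0.952, -0.014]
force: [-2.4, -1.3, 0.9]
width: 0.0002
```

```bash
python3 - <<'E'
from h import *
to(None); pointer()
E
```

```text
tcp [ 0.6393 -0.0452  0.0555] z axis [ 0.577 -0.047 -0.816] yaxis [ 0.076  0.997 -0.004] F [-2.4 -1.3  0.9]
10mm fwd [-0.2039 -0.0015  0.1447]
pointer 4 134.0 134.0 red 7 132.0
```

Call:
move_arm:
  moves: [0,0,0,-0.02,0,0.014,0,0,0,0,-0.02,0,0.014,0,0,0,0,0,0,0,0]

```text
clock: 30.58
tcp_pos: [0.6415, -0.0453, 0.0556]
orientation: [0.304, 0.036, 0.952, -0.014]
force: [-0.7, 0.1, -0.4]
width: -0.0001
```

```bash
python3 - <<'E'
from h import *
to(None); pointer()
c=capture('top'); s=capture('scene')
cv2.imwrite('pics/st.png',np.hstack([cv2.resize(c['pixels'][115:155,285:325],(400,400),interpolation=cv2.INTER_CUBIC),cv2.resize(s['pixels'][180:330,120:300],(400,400),interpolation=cv2.INTER_CUBIC)])[:,:,::-1])
E
```

```text
tcp [ 0.6415 -0.0453  0.0556] z axis [ 0.577 -0.048 -0.815] yaxis [ 0.076  0.997 -0.004] F [-0.7  0.1 -0.4]
10mm fwd [-0.2038 -0.0014  0.1448]
pointer 8 133.0 133.375 red 0 None
```

View pics/st.png

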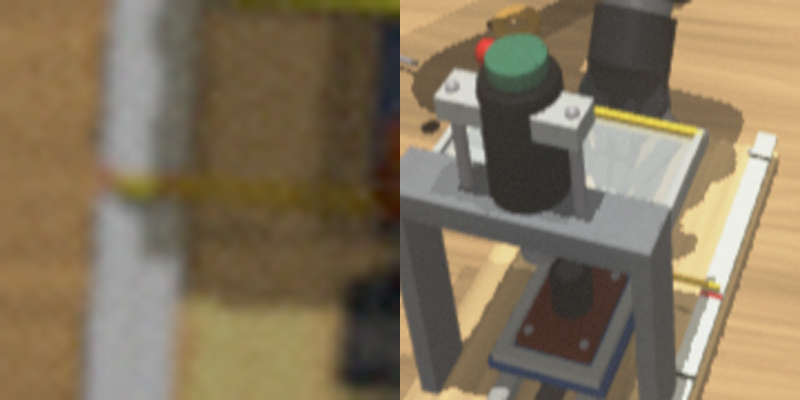

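The top crop shows the pointer (135,186) on the red mark (105,178); the scene crop shows the pointer at (715,288) just short of the red mark (712,296). The plate is on board. I'm triangulating both to settle the rest.

```bash
python3 - <<'E'
from h import *
o=observe()
t=snap('top'); s=snap('scene')
for n,a,b in [('ptr',(298,133.6),(442.5,288)),('red',(298.3,132.5),(440.4,291))]:
    for z in (.02,.03,.04,.05): print(n,z,ray(t,[a],z)[0][:2].round(4),ray(s,[b],z)[0][:2].round(4))
H,S,V=[x.astype(int) for x in cv2.split(cv2.cvtColor(s['pixels'],cv2.COLOR_RGB2HSV))]
sub=(slice(278,300),slice(425,450))
y=(H>18)&(H<35)&(S>150); r=((H<8)|(H>172))&(S>120)
for n,m in (('y',y),('r',r)):
    ys,xs=np.nonzero(m[sub]); print(n,list(zip(xs+425,ys+278))[:40])
E
```

```text
ptr 0.02 [0.6679 0.0585] [0.5649 0.4231]
ptr 0.03 [0.6642 0.059 ] [0.5758 0.4197]
ptr 0.04 [0.6604 0.0594] [0.5867 0.4164]
ptr 0.05 [0.6567 0.0598] [0.5977 0.4131]
red 0.02 [0.6707 0.0578] [0.5747 0.4178]
red 0.03 [0.667  0.0582] [0.5855 0.4146]
red 0.04 [0.6632 0.0586] [0.5963 0.4113]
red 0.05 [0.6594 0.0591] [0.6071 0.4081]
y []
r []
```

```bash
python3 - <<'E'
from h import *
t=snap('top'); s=snap('scene')
H,S,V=[x.astype(int) for x in cv2.split(cv2.cvtColor(s['pixels'],cv2.COLOR_RGB2HSV))]
x0,y0=245,278; sub=(slice(y0,300),slice(x0,275))
y=(H>18)&(H<35)&(S>150); r=((H<8)|(H>170))&(S>80)
P={}
for n,m in (('ptr',y),('red',r)):
    ys,xs=np.nonzero(m[sub]); xs=xs+x0; ys=ys+y0; k=xs>=xs.max()-3 if n=='ptr' else xs>0; P[n]=(xs[k].mean(),ys[k].mean()); print(n,len(xs),P[n])
for n,a in [('ptr',(298,133.6)),('red',(298.3,132.5))]:
    for z in (.01,.02,.03,.04): print(n,z,ray(t,[a],z)[0][:2].round(4),ray(s,[P[n]],z)[0][:2].round(4))
E
```

```text
ptr 4 (np.float64(259.75), np.float64(286.75))
red 18 (np.float64(260.22222222222223), np.float64(290.1111111111111))
ptr 0.01 [0.6716 0.0581] [0.6258 0.0497]
ptr 0.02 [0.6679 0.0585] [0.6357 0.052 ]
ptr 0.03 [0.6642 0.059 ] [0.6456 0.0542]
ptr 0.04 [0.6604 0.0594] [0.6555 0.0565]
red 0.01 [0.6745 0.0573] [0.6352 0.0528]
red 0.02 [0.6707 0.0578] [0.6449 0.055 ]
red 0.03 [0.667  0.0582] [0.6546 0.0572]
red 0.04 [0.6632 0.0586] [0.6644 0.0594]
```

By triangulation the pointer is about 4 mm short of the mark, at the edge of the centring zone. I'll go on in 1 mm steps.

Call:
move_arm:
  moves: [0,0,0,-0.02,0,0.014,0,0,0,0,-0.01,0,0.007,0,0,0,0,0,0,0,0]

```text
clock: 31.3
tcp_pos: [0.6427, -0.0455, 0.0555]
orientation: [0.303, 0.036, 0.952, -0.014]
force: [0.3, 0.6, 0.5]
width: -0.0001
```

```bash
cat >> h.py <<'E'
def station():
    t=capture('top')['pixels']; s=snap('scene'); im=s['pixels']
    H,S,V=[x.astype(int) for x in cv2.split(cv2.cvtColor(im,cv2.COLOR_RGB2HSV))]
    x0,y0=240,276; sub=(slice(y0,304),slice(x0,275)); 
    for n,m in (('ptr',(H>18)&(H<35)&(S>150)),('red',((H<8)|(H>170))&(S>80))):
        ys,xs=np.nonzero(m[sub]); xs+=x0; ys+=y0
        if len(xs): print('scene',n,len(xs),xs.mean().round(2),ys.mean().round(2), 'x at z.044/.039', ray(s,[(xs.mean(),ys.mean())],.044 if n=='ptr' else .039)[0][:2].round(4))
E
python3 - <<'E'
from h import *
to(None); pointer(); station()
E
```

```text
tcp [ 0.6427 -0.0455  0.0555] z axis [ 0.577 -0.047 -0.816] yaxis [ 0.076  0.997 -0.004] F [0.3 0.6 0.5]
10mm fwd [-0.2039 -0.0015  0.1447]
pointer 7 133.0 133.14285714285714 red 0 None
scene ptr 4 260.5 287.25 x at z.044/.039 [0.6605 0.0592]
scene red 15 260.2 290.13 x at z.044/.039 [0.6635 0.0592]
```

Call:
move_arm:
  moves: [0,0,0,-0.02,0,0.014,0,0,0,0,-0.01,0,0.007,0,0,0,0,0,0,0,0]

```text
clock: 31.82
tcp_pos: [0.6442, -0.0455, 0.0556]
orientation: [0.303, 0.036, 0.952, -0.014]
force: [-0.6, 0.3, 0.3]
width: -0.0
```

```bash
python3 - <<'E'
from h import *
to(None); pointer(); station()
E
```

```text
tcp [ 0.6442 -0.0455  0.0556] z axis [ 0.577 -0.047 -0.815] yaxis [ 0.076  0.997 -0.004] F [-0.6  0.3  0.3]
10mm fwd [-0.2039 -0.0015  0.1447]
pointer 7 132.0 132.0 red 1 133.0
scene ptr 6 259.67 288.0 x at z.044/.039 [0.6628 0.058 ]
scene red 8 259.88 290.38 x at z.044/.039 [0.6642 0.0587]
```

Call:
move_arm:
  moves: [0,0,0,0.2,0,-0.142,0,0,0,0,0,0,0,0,0,0,0,0,0,0,0]

```text
clock: 32.35
tcp_pos: [0.6344, -0.0448, 0.0556]
orientation: [0.303, 0.036, 0.952, -0.014]
force: [0.4, 0.7, -0.1]
width: 0.0003
```

```bash
python3 - <<'E'
from h import *
to(None); pointer(); station()
t=snap('top','t9'); s=capture('scene')
for n,p in (('p',(298,132.0)),('r',(298.3,132.5))): print(n,[ray(t,[p],z)[0][:2].round(4) for z in (.039,.044)])
im=capture('wrist')['pixels']
cv2.imwrite('pics/fin.png',np.hstack([cv2.resize(im,(440,330)),cv2.resize(s['pixels'][260:310,230:285],(363,330),interpolation=cv2.INTER_CUBIC)])[:,:800,::-1])
E
```

```text
tcp [ 0.6344 -0.0448  0.0556] z axis [ 0.577 -0.047 -0.815] yaxis [ 0.076  0.997 -0.004] F [ 0.4  0.7 -0.1]
10mm fwd [-0.2039 -0.0015  0.1447]
pointer 9 132.0 132.22222222222223 red 1 133.0
scene ptr 7 259.29 288.0 x at z.044/.039 [0.663  0.0573]
scene red 8 259.88 290.38 x at z.044/.039 [0.6642 0.0587]
p [array([0.6649, 0.0593]), array([0.663 , 0.0595])]
r [array([0.6636, 0.0586]), array([0.6617, 0.0588])]
```

View pics/fin.png

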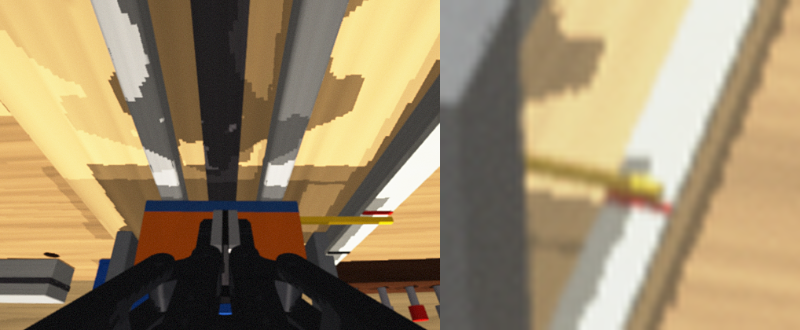

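Wrist crop: pointer (378,220) next to the red mark (378,213); scene crop: the two touch at (640,195). The views bracket the mark from opposite sides. Triangulated, the pointer is at x≈0.663 against 0.664 for the mark, and it did not move on withdrawal, so the carrier is in the detent. Now the lever.

Call:
move_arm:
  moves: [0,0,0,0.41,0,-0.29,0,0,0,0,0.41,0,-0.29,0,0,0,0,0.41,0,-0.29,0,0,0,0,0.41,0,-0.29,0,0,0,0,-0.45,0,-0.64,0,0,0,0,-0.45,0,-0.64,0,0,0,0,-0.45,0,-0.64,0,0,0,0,-0.45,0,-0.64,0,0,1,0,0,0,0,0,0,1,0,0,0,0,0]

```text
clock: 33.9
tcp_pos: [0.5539, -0.038, 0.1816]
orientation: [0.167, 0.037, 0.985, -0.008]
force: [-1.5, 0.1, -1.0]
width: -0.0004
```

```bash
python3 - <<'E'
from h import *
print(observe()['joint_pos'].round(2)); to([.45,-.206,.18]); turn(19); pointer(); station()
c=snap('top'); s=snap('scene'); print(find('top',c,'clamp_tip')[:3])
def ball(c,x0,x1,y0,y1):
    H,S,V=[x.astype(int) for x in cv2.split(cv2.cvtColor(c['pixels'],cv2.COLOR_RGB2HSV))]
    m=((H<6)|(H>174))&(S>150); ys,xs=np.nonzero(m[y0:y1,x0:x1]); 
    if len(xs): p=((xs.min()+xs.max())/2+x0,(ys.min()+ys.max())/2+y0); print(len(xs),p,ray(c,[p],.104)[0])
ball(c,410,435,175,205); ball(s,145,175,180,215)
E
```

```text
[ 0.65  1.04 -1.45  1.98  1.46  1.2   0.16]
tcp [ 0.5539 -0.038   0.1816] z axis [ 0.328 -0.028 -0.944] yaxis [ 0.076  0.997 -0.003] F [-1.5  0.1 -1. ]
units to [0.45, -0.206, 0.18] [ 2.162 -4.385 -0.699]
10mm fwd [-0.2361 -0.0015  0.0822]
turn units [-0.    0.03  0.05]
pointer 6 132.0 132.16666666666666 red 0 None
scene ptr 5 260.0 288.0 x at z.044/.039 [0.6627 0.0586]
scene red 7 260.43 290.43 x at z.044/.039 [0.6642 0.0598]
[]
42 (np.float64(157.5), np.float64(198.5)) [ 0.48827934 -0.21889476  0.104     ]
```

Call:
move_arm:
  moves: [0,0,0,0.36,-0.73,-0.116,0,0,0,0,0.36,-0.73,-0.116,0,0,0,0,0.36,-0.73,-0.116,0,0,0,0,0.36,-0.73,-0.116,0,0,0,0,0.36,-0.73,-0.116,0,0,0,0,0.36,-0.73,-0.116,0,0,0,0,0,0,0,0]

```text
clock: 35.08
tcp_pos: [0.4484, -0.2075, 0.1783]
orientation: [0.168, 0.038, 0.985, -0.009]
force: [-0.1, 0.5, 0.8]
width: 0.0001
```

```bash
python3 - <<'E'
from h import *
print(observe()['joint_pos'].round(2)); to([.45,-.207,.086]); turn(19)
c=snap('wrist')
H,S,V=[x.astype(int) for x in cv2.split(cv2.cvtColor(c['pixels'],cv2.COLOR_RGB2HSV))]
m=(((H<6)|(H>174))&(S>150)&(V>60)).astype(np.uint8); N,l,st,cen=cv2.connectedComponentsWithStats(m)
for k in range(1,N):
    if st[k,4]>150: x,y,w,h,a=st[k]; print(st[k],ray(c,[(x+w/2,y+h/2)],.104)[0].round(4))
E
```

```text
[ 1.13  1.01 -1.5   2.16  1.45  1.06  0.43]
tcp [ 0.4484 -0.2075  0.1783] z axis [ 0.33  -0.031 -0.944] yaxis [ 0.078  0.997 -0.005] F [-0.1  0.5  0.8]
units to [0.45, -0.207, 0.086] [0.729 0.028 2.19 ]
10mm fwd [-0.2359 -0.0009  0.0828]
turn units [-0.03  0.04  0.04]
[277 245  35  34 713] [ 0.5086 -0.2059  0.104 ]
```

Call:
move_arm:
  moves: [0,0,0,0.25,0.03,0.74,0,0,0,0,0.25,0.03,0.74,0,0,0,0,0.25,0.03,0.74,0,0,0,0,-0.47,0,0.165,0,0,0,0,-0.24,0,0.083,0,0,0,0,-0.24,0,0.083,0,0,0,0,-0.24,0,0.083,0,0,0,0,-0.24,0,0.083,0,0,0,0,-0.24,0,0.083,0,0,0,0,0,0,0,0]

```text
clock: 36.38
tcp_pos: [0.5224, -0.2081, 0.0855]
orientation: [0.168, 0.037, 0.985, -0.008]
force: [-0.2, -0.7, 0.6]
width: 0.0
```

Call:
move_arm:
  moves: [0,0,0,-0.24,0,0.083,0,0,0,0,-0.24,0,0.083,0,0,0,0,-0.2,0,0.07,0,0,0,0,0,0,0,0]

```text
clock: 36.88
tcp_pos: [0.5475, -0.2103, 0.0846]
orientation: [0.164, 0.037, 0.986, -0.009]
force: [-42.9, 2.4, 22.5]
width: -0.0001
```

```bash
cat >> h.py <<'E'
def redblobs(c,z=.104):
    H,S,V=[x.astype(int) for x in cv2.split(cv2.cvtColor(c['pixels'],cv2.COLOR_RGB2HSV))]
    m=(((H<6)|(H>174))&(S>150)&(V>60)).astype(np.uint8); N,l,st,cen=cv2.connectedComponentsWithStats(m)
    for k in range(1,N):
        if st[k,4]>30: x,y,w,h,a=st[k]; print(st[k],ray(c,[(x+w/2,y+h/2)],z)[0].round(4))
E
python3 - <<'E'
from h import *
to(None); redblobs(snap('wrist')); print('top'); redblobs(snap('top')); pointer()
E
```

```text
tcp [ 0.5475 -0.2103  0.0846] z axis [ 0.323 -0.03  -0.946] yaxis [ 0.076  0.997 -0.006] F [-42.9   2.4  22.5]
10mm fwd [-0.2365 -0.0016  0.0811]
[280 362  13  17 205] [ 0.585  -0.2122  0.104 ]
top
[236  27  10   7  55] [0.8996 0.1942 0.104 ]
[   0   85   67   94 1559] [0.6509 0.6764 0.104 ]
[417 158  11  11  81] [ 0.5653 -0.2149  0.104 ]
[510 251  13   6  34] [ 0.3608 -0.4111  0.104 ]
pointer 7 132.0 132.14285714285714 red 0 None
```

The force direction (ratio 0.52) matches a rod leaning about 0.48 rad forward, i.e. the lever is at its end stop. I'm backing off and checking with the arm clear.

Call:
move_arm:
  moves: [0,0,0,0.4,0,-0.14,0,0,0,0,0.7,0,-0.25,0,0,0,0,0.8,0,-0.28,0,0,0,0,0,0,-0.9,0,0,0,0,0,0,-0.9,0,0,0,0,0,0,-0.9,0,0,0,0,0,0,0,0]

```text
clock: 37.9
tcp_pos: [0.4352, -0.2014, 0.1896]
orientation: [0.169, 0.037, 0.985, -0.009]
force: [0.5, -0.3, 0.3]
width: -0.0003
```

```bash
python3 - <<'E'
from h import *
to(None)
for n in ('wrist','top','scene'): c=snap(n,'end_'+n); print(n); redblobs(c)
pointer(); station()
c=snap('top')
H,S,V=[x.astype(int) for x in cv2.split(cv2.cvtColor(c['pixels'],cv2.COLOR_RGB2HSV))]
s=snap('scene'); H,S,V=[x.astype(int) for x in cv2.split(cv2.cvtColor(s['pixels'],cv2.COLOR_RGB2HSV))]
for n in ('brown_plate_center',): print(find('scene',s,n)[:4])
m=((H<8)|(H>172))&(S>110)&(V>25); m[:270]=0; m[345:]=0; m[:,:150]=0; m[:,250:]=0
ys,xs=np.nonzero(m); print('plate px',len(xs)); P=ray(s,np.c_[xs,ys],.05)[:,:2].astype(np.float32); print(cv2.minAreaRect(P))
E
```

```text
tcp [ 0.4352 -0.2014  0.1896] z axis [ 0.333 -0.031 -0.942] yaxis [ 0.076  0.997 -0.006] F [ 0.5 -0.3  0.3]
10mm fwd [-0.2356 -0.0014  0.0836]
wrist
top
[236  26   9   8  52] [0.901  0.1954 0.104 ]
[   0   86   66   94 1575] [0.6484 0.6773 0.104 ]
[417 159  11  10  75] [ 0.5642 -0.2148  0.104 ]
scene
[ 66 183  33  15 255] [ 0.4926 -0.4015  0.104 ]
[539 220  21  25 196] [0.4398 0.6384 0.104 ]
[310 409  14  11 135] [0.9412 0.1998 0.104 ]
pointer 8 132.0 132.125 red 0 None
scene ptr 4 259.75 287.75 x at z.044/.039 [0.6621 0.058 ]
scene red 8 259.88 290.38 x at z.044/.039 [0.6642 0.0587]
[(0.93, array([0.2983, 0.3438, 0.0098])), (0.92, array([ 0.7283, -0.0449,  0.0539])), (0.83, array([0.4961, 0.1666, 0.01  ])), (0.74, array([0.3516, 0.1991, 0.0073]))]
plate px 74
((0.7284377813339233, -0.058518581092357635), (0.056232765316963196, 0.050798479467630386), 88.35737609863281)
```

```bash
python3 - <<'E'
from h import *
c=snap('top')
for f in ('top1','end_top'):
    c['pixels']=cv2.imread(f'pics/{f}.png')[:,:,::-1].copy(); print(f); redblobs(c)
    im=c['pixels']; H,S,V=[x.astype(int) for x in cv2.split(cv2.cvtColor(im,cv2.COLOR_RGB2HSV))]
    m=(((H<6)|(H>174))&(S>120)&(V>40)); print('\n'.join(''.join('#' if m[y,x] else ('.' if V[y,x]>60 else 'o') for x in range(395,440)) for y in range(140,205,1)) if f=='end_top' else '')
E
```

```text
top1
[236  27  10   7  54] [0.8996 0.1942 0.104 ]
[   0   80   66  100 1634] [0.6559 0.6782 0.104 ]
[417 186  11  10  87] [ 0.5024 -0.2103  0.104 ]
[510 246  41  16 351] [ 0.3602 -0.4435  0.104 ]

end_top
[236  26   9   8  52] [0.901  0.1954 0.104 ]
[   0   86   66   94 1575] [0.6484 0.6773 0.104 ]
[417 159  11  10  75] [ 0.5642 -0.2148  0.104 ]
..........................................ooo
...........................................oo
...........................................oo
.............................................
.............................................
.............................................
.............................................
.............................................
.............................................
.............................................
.............................................
.............................................
.............................................
.............................................
.............................................
.............................................
................
[... 1537 characters left out ...]
..........
......o.....oooooooooooo.....................
......o......oooooooooo......................
......o...............o......................
......o......................................
......o......................................
.....oo......................................
......o......................................
.....oo......................................
......o......................................
.....oo......................................
.....oo......................................
......oooo...................................
.........oooooooooooooooo....................
....................ooo......................
.............................................
```

```bash
python3 - <<'E'
from h import *
c=snap('top')
for z in (.03,.04,.05): print(z,ray(c,[(401,174),(418,174),(401,203),(418,203),(411,188)],z)[:,:2].round(3).tolist())
a=cv2.imread('pics/end_top.png')[135:215,390:440]; b=cv2.imread('pics/top1.png')[135:215,390:440]
for im in (b,a):
    g=cv2.cvtColor(im,cv2.COLOR_BGR2GRAY)
    print('\n'.join(' '.join('%3d'%v for v in r[8:32]) for r in g[28:72:2])); print()
E
```

```text
0.03 [[0.561, -0.186], [0.561, -0.228], [0.49, -0.182], [0.49, -0.223], [0.527, -0.208]]
0.04 [[0.559, -0.183], [0.558, -0.224], [0.489, -0.179], [0.488, -0.219], [0.524, -0.205]]
0.05 [[0.556, -0.18], [0.556, -0.221], [0.487, -0.176], [0.486, -0.216], [0.522, -0.202]]
 91  95  95  96  92  95  97  97  91  92  91  92  96  91  95  90  92  90  92  91  93  92  95  94
 95  93  95  97  91  95  95  93  94  95  94  91  94  94  93  91  87  90  93  87  91  92  85  91
 90  96  97  93  96  92  94  96  95  95  95  91  91  91  95  93  91  94  93  94  95  93  93  87
119 118 114 110 110 111 104 103  96 102 105  99  99 105 107 103 106  98 102  99  98  98  92  95
133 132 133 131 127 128 125 121 127 132 127 135 135 132 132 130 127 122 117 112 120 118 114 118
130 136 127 119 106  96  97 102 105 104 106 112 112 118 118 116 114 112 112 114 112 118 116 121
125 120 100  67  58  80  93  93  94  92  94  99  96  96  91  90  93  96  96  92  97  93  96  96
130 117  80  41  59  77  94  92  96  98  93  98  94  98  93  97  95  93  94  95  95  95  92  91
124  99  61  40  57  83  94  97  94  93  93  95  96  93  94  9
[... 2694 characters left out ...]
  44  45  41  58  67  79  99
128  94  55  41  77  92 103 100 101  97  98  92  91  95  89  92  87  87  86  81  86  94  92 100
132  97  52  43  77  99 104 100 102 102 101 102  98  98 104  96  97 100 101  93  99  99  93 100
122  93  52  47  78  99 103 103 104 101  98 101 103  94  97  97 100  96  98  96  98  97  93 100
118  93  50  48  77  95 106 103  99 100 103 102  94 100  96 102 101 100 102  98  99  95 101  98
129  96  58  39  47  54  56  61  62  63  68  65  69  73  76  76  82  82  86  79  83  81  83  82
134 112 104  94  96  93  91  84  84  84  88  82  84  79  66  54  53  52  47  50  57  69  89 108
135 138 138 142 140 140 137 135 137 142 141 145 137 139 134 127 126 125 117 123 126 128 136 134
```

```bash
python3 - <<'E'
from rig import *
print(observe()['force']); print(sign_off())
E
```

```text
[-0.21757932 -0.02112596  0.91009455]
the job is handed in; nothing more can be done
None
```

The job is handed in at about 38 s on the robot's clock, with all three steps carried out; the system gives no verdict, so success is not confirmed.

- **Plate:** I gripped the brown plate by its collar and lowered it into the tray until it touched (about 27 N at contact), then let go. The picture afterwards showed it flat with blue margin all round.
- **Carrier:** I pushed it upright for about 88 mm. The lean was out of reach at first because joint 6 sat at its limit, so I flipped the wrist above the scene and pushed the rest at 35°. I felt the detent at about 11 N. The pointer stayed put when I withdrew, and again after the lever was thrown.
- **Lever:** I pushed it over until it hit its stop, where about 43 N was measured at the wrist on the fingers. I then backed the arm clear.

**Last checks:**
- **Carrier position:** the cameras put the pointer within about 2 mm of the red mark (x about 0.662–0.663 against 0.664).
- **Lever angle:** the ball moved only 62 mm, not the 77 mm of a full swing. Measured from the lever's pivot, that fits a start near 0.2 rad and an end near 1.0 rad. If the start had been 0, the end would be only about 0.78 rad. The hard stop and the push direction support the full throw.
- **Plate position at the station:** this was only roughly confirmed, because the head partly hides it. The scene camera's y reading was about 9 mm off the expected value, which I put down to that.

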